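# Set and lock the paper side guide of a folding machine

## Task

A pile of half-size sheets is loaded in the sloping feed tray of the folding machine, lying against the left side guide. Free the right side guide by giving its wing knob about a quarter turn anticlockwise, slide the guide along its slot until it just touches the pile without squeezing it hard, then turn the wing clockwise until it is fully tight again and let go. Leave the pile, the tumbler and the stapler where they are.

Things in the scene. Friction and masses are not known exactly. Their poses are not given: they have to be found in the camera images.
- folder: Paper folding machine, fixed: white housing 430 mm wide, 151 mm high on the robot's side; behind it a feed tray 410 mm wide rises away from the robot at 42 degrees. T-slot across it 130 mm up the slope; at its top, 250 mm up, the tray's extension stands folded up, 75 mm high square to the tray. Origin: on the desk under the tray's low end (120 mm high); x level away from the robot, y left, z up.
- side_guide: Right-hand side guide, steel: fence 160 mm long up the slope, 4 mm thick, 45 mm high above the tray; on its right a foot 64 x 60 mm, 5 mm high. Slides 125 mm along its y axis only (level; +y towards the pile): 2 N when loose, clamped when tight. Origin: tray surface at the fence's paper-side face, at the T-slot; x up the slope, z square to the tray, leaning to the robot.
- wing (a joint): Turn of the right guide's wing knob, rad: 0 = fully tight (hard stop), grows anticlockwise seen from above, 1.57 = loose hard stop. The clamp bites below 0.5 and holds well below 0.2. Turning takes 0.12 N m, 0.2 at the tight end; it stays where left. Tight, the blade points across the tray at the fence (tips pass 6 mm from it); loose, it is parallel to the fence with 25 mm between for a finger.
- wing_grip (a point): Black wing knob, on its axis half-way up its blade, 36 mm above the tray and 34 mm right of the fence's paper-side face. Two-lobed blade 9 mm thick, 48 mm long, from 11 to 44 mm above the foot's top, over a round hub 19 mm wide, 11 mm high. Frame turns with the knob: z = knob axis, away from the tray (42 degrees from vertical, leaning to the robot); y along the blade, x square to its flats.
- guide_face (a point): Point on the paper-side face of the right-hand guide's fence, 10 mm above the tray, level with the T-slot; frame as side_guide.
- stack: Pile of half-size paper sheets, loose, 210 mm up the slope, 148 mm wide, 20 mm thick, about 0.5 kg, lying on the tray against its front stop and the left guide. Origin at its middle; y level across the tray to the left, x level, z upright (the sheets slope in this frame).
- stack_edge (a point): Point on the pile's right-hand edge, half-way up its thickness, level with the T-slot; frame as stack. The guide touches the pile when guide_face reaches this point in y.
- far_guide: The left-hand side guide, a mirror image of the right one with an equal wing knob; already set and locked, does not move or turn. Origin: on the desk level below, y at its paper-side face, axes as folder.
- tumbler: White insulated tumbler with a clear lid, 82 mm wide, 162 mm high, standing on the desk to the right of the machine. Origin: centre of its underside.
- stapler: Black desk stapler, 145 by 36 mm, 60 mm high, on the desk to the left of the machine. Origin: centre of its underside.

How it is judged:
By the outcome, as a careful person would: the job done as asked, in the order asked, and still so for the second after the job is handed in, with the robot touching nothing.
It also fails if it takes over 42 s, if anything falls off the work surface, if the arm or the gripper's body presses on something with over 40 N, if the wrist force passes 120 N, or if a joint passes its speed limit or range.

## Robot

A 7-joint arm with a two-finger parallel gripper is mounted at the origin on the work surface. World frame = base frame: x ahead of the robot, y to its left, z up, the work surface at z = 0. Lengths are in mm, angles in rad, forces in N, time in s.
With the tool pointing down it reaches from about 400 to 875 mm from the base axis. Payload 4.4 kg.
Tool frame: the origin (TCP) lies at the centre of the arm's flange, where the gripper is bolted on; the fingertips stand 173 mm ahead of it and the grasp point (between the pads) lies 155 mm ahead of it; z points along the fingers, y is the direction in which the jaws open and shut (so a half turn about z gives the same grasp; the last joint's range is limited). The gripper opens to 85 mm and grips with 20 to 120 N. Pads are 22 mm wide; open, the fingers measure 114 mm over their backs; the gripper's body (76 mm by 85 mm) begins 54 mm behind the grasp point. The pads swing forward as they close: fully open they stand 13 mm farther back than shut.
Start: joints at [1.183, 0.628, 0.038, 1.517, -0.027, 0.996, -0.02], TCP at [205.6, -616.639, 404.713] pointing down, gripper open.
Joint ranges: [-3.06, 3.06], [-0.37, 2.12], [-1.25, 1.32], [0.18, 2.47], [-1.1, 4.24], [0.23, 1.98], [-2.94, 2.94]. Speed limits (rad/s): [2.57, 2.57, 3.14, 3.14, 3.14, 3.14, 3.14].

## Interface

Orientations are given as [roll, pitch, yaw] about the fixed x, y, z axes, in that order (R = Rz(yaw) Ry(pitch) Rx(roll)).
In Python, from cell import * gives the robot as it stands. The module is installed in compiled form; this text tells all that it offers.
- The arm moves only by the shell command python3 -m jog 'ROWS'. ROWS is JSON, one flat list of numbers, 5 for each row, row after row: the shift along the tool's x, y, z in mm, then the turn about the tool's z in degrees, then the finger opening in mm, from 0 to 85.4. A call has 1 to 20 rows; each row is the pose to reach, as a shift and turn from the pose commanded when the call began, along the tool's axes at that moment; what a row does not reach only later rows make up. A row lasts 1/12 s, in which the tool goes at most 41.7 mm and 7.16 degrees, less where a joint would pass 70% of its speed; a pose out of reach is approached as far as the arm can. A call with a gripper value outside its range is refused whole. The fingers move at their own pace and stop on an object; the grip force is fixed at half the most. Time passes only in rows, so rows that repeat a pose let the fingers close. It gives the time, the measured TCP pose, the force and the opening at its end, in the units of the state.
- read_state(): the state, without advancing time (a new reading comes with each control period).
- get_image(name): name is "scene" or "top"; returns (picture, depth): 400x640x3 uint8, blue, green, red; 400x640 float32, mm along the optical axis (not along the pixel's ray), 0 where there is no reading.
- camera_params(name): a dict with "K" (3x3 intrinsics, pixels), "T" (4x4, takes a point from camera to world coordinates). Camera axes: x right, y up, looking along -z (the intrinsics and any distortion apply to the point x, -y, -z); pixel columns grow to the right and rows downward; lengths in mm; the calibration is good to about 2 mm. A picture is of the moment at which its call begins. camera_params takes no time and is no camera call.
- finish_job(): hands the job in, once; it reports no verdict.
The state is a dict: "clock": time; "qpos": joint angles; "qd": joint speeds; "tau": joint torques, N m; "eef_pos": TCP position; "tool_rot": TCP orientation; "force": force on the tool from outside, world axes, zero at the start; "torque": the same for the moment, N m; "width": finger opening in mm.
Only numpy, scipy, OpenCV 4.12 (cv2) and the standard library are available. Lean on these libraries where they do the work, as an engineer would, in place of code of your own. Each camera call takes 0.05 s, during which the arm holds its last target.

## Working session

There is one attempt and no reset: what is moved stays moved. The work goes in short steps, Python scripts to look and compute and a shell command to move; the robot and the scene stay as the last step left them, time stands still between calls to the robot, and variables do not carry over. Pictures are saved under pics/ and viewed, and the job is handed in when it is done.

```bash
mkdir -p pics; python3 - <<'E'
from cell import *
import cv2,numpy as np
s=read_state()
print({k:np.round(v,3).tolist() for k,v in s.items()})
for n in("scene","top"):
    p,d=get_image(n); cv2.imwrite(f"pics/{n}0.png",p); np.save(f"{n}0.npy",d)
    c=camera_params(n); print(n,np.round(c["K"],1).tolist(),np.round(c["T"],3).tolist(),c.keys())
E
```

```text
{'clock': 0.0, 'qpos': [1.183, 0.629, 0.038, 1.518, -0.027, 0.996, -0.02], 'qd': [0.001, 0.001, -0.001, 0.001, 0.001, 0.001, -0.001], 'tau': [-0.0, -56.341, 1.226, -19.344, 0.011, 0.011, 0.0], 'eef_pos': [205.513, -616.339, 403.78], 'tool_rot': [-3.14, 0.0, 0.322], 'force': [-0.277, 0.243, -0.196], 'torque': [-0.003, 0.022, 0.01], 'width': 85.492}
scene [[432.6, 0.0, 315.7], [0.0, 432.6, 202.5], [0.0, 0.0, 1.0]] [[-0.084, -0.651, 0.754, 1369.021], [0.996, -0.071, 0.049, 153.139], [0.022, 0.756, 0.655, 919.4], [0.0, 0.0, 0.0, 1.0]] dict_keys(['K', 'T'])
top [[514.1, 0.0, 316.2], [0.0, 514.1, 202.0], [0.0, 0.0, 1.0]] [[0.014, 0.983, -0.184, 293.756], [-1.0, 0.011, -0.02, 83.791], [-0.017, 0.184, 0.983, 1290.99], [0.0, 0.0, 0.0, 1.0]] dict_keys(['K', 'T'])
```

View pics/scene0.png

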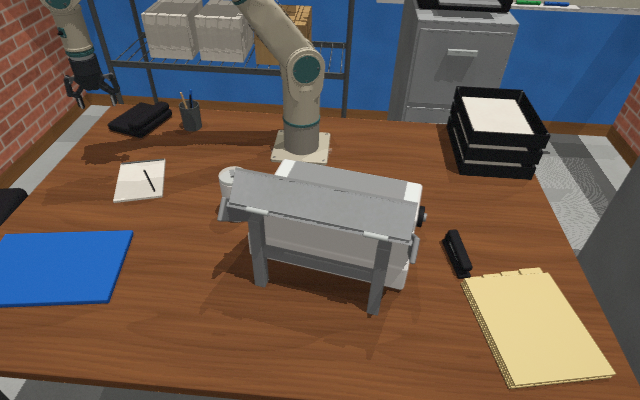

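View pics/top0.png

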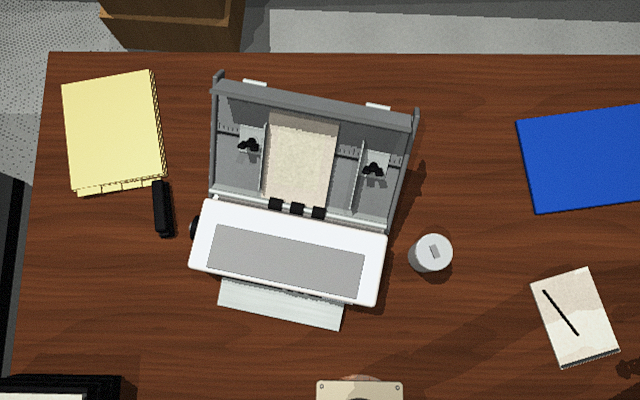

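```bash
python3 - <<'E'
import cv2
p=cv2.imread("pics/top0.png")
cv2.imwrite("pics/c1.png",cv2.resize(p[65:235,195:425],None,fx=3.4,fy=3.4,interpolation=cv2.INTER_CUBIC))
cv2.imwrite("pics/c2.png",cv2.resize(p[130:210,320:420],None,fx=7,fy=7,interpolation=cv2.INTER_CUBIC))
E
```

```text
(no output)
```

View pics/c1.png

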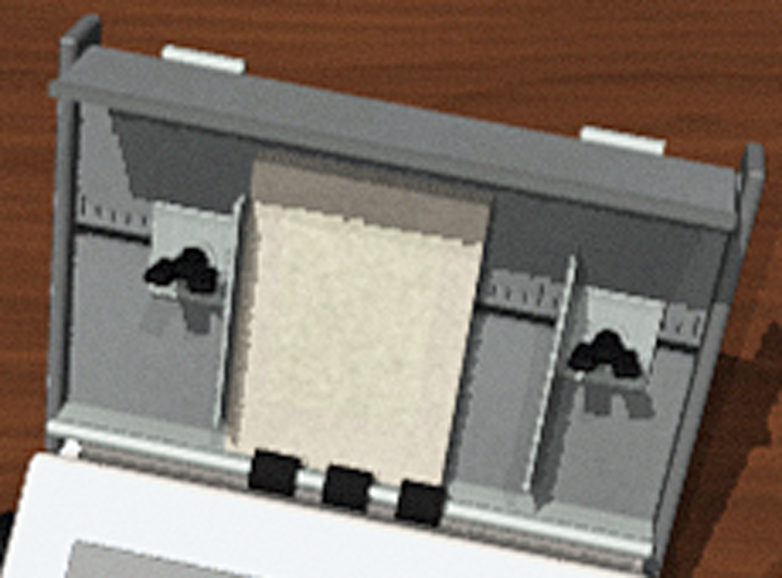

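View pics/c2.png

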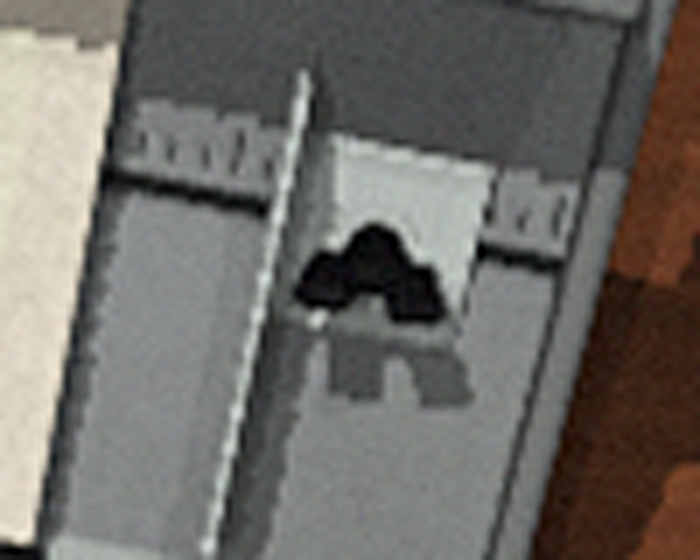

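```bash
cat > h.py <<'E'
import numpy as np,cv2
from cell import *
def cloud(n,d):
    c=camera_params(n);K,T=np.array(c["K"]),np.array(c["T"])
    v,u=np.mgrid[0:400,0:640]
    P=np.stack([(u-K[0,2])/K[0,0]*d,-(v-K[1,2])/K[1,1]*d,-d],-1)
    return P@T[:3,:3].T+T[:3,3]
def ray(n,u,v):
    c=camera_params(n);K,T=np.array(c["K"]),np.array(c["T"])
    r=T[:3,:3]@np.array([(u-K[0,2])/K[0,0],-(v-K[1,2])/K[1,1],-1]);return T[:3,3],r
def proj(n,p):
    c=camera_params(n);K,T=np.array(c["K"]),np.array(c["T"])
    q=(np.asarray(p,float)-T[:3,3])@T[:3,:3]; 
    return np.stack([K[0,2]+K[0,0]*q[...,0]/-q[...,2],K[1,2]-K[1,1]*q[...,1]/-q[...,2]],-1)
E
python3 - <<'E'
from h import *
d=np.load("top0.npy"); P=cloud("top",d)
# desk check
print("desk z",np.median(P[300:330,450:500,2]))
def fit(m):
    A=P[m].reshape(-1,3);A=A[np.isfinite(A).all(1)];c=np.median(A,0)
    for _ in range(5):
        w=np.linalg.svd(A-A.mean(0),full_matrices=False)[2][2];r=(A-A.mean(0))@w;A=A[abs(r)<max(2,2*r.std())] 
    w*=np.sign(w[2]);return w,A.mean(0),r.std(),len(A)
m=np.zeros(d.shape,bool)
poly=[np.array([[340,160],[352,162],[346,190],[335,188]]),np.array([[222,140],[236,142],[236,180],[222,178]]),np.array([[376,186],[392,186],[388,208],[372,206]])]
mm=m.astype(np.uint8);cv2.fillPoly(mm,poly,1)
w,c,s,n=fit(mm>0);print("tray",w,c,s,n,"slope",np.degrees(np.arccos(w[2])),"yaw",np.arctan2(-w[1],-w[0]))
E
```

```text
desk z -0.975750540252875
tray [-0.66141523  0.13036685  0.73860299] [567.22470404 136.74826026 163.43024963] 1.4999192534933026 1169 slope 42.387452891733574 yaw -0.19460833011984358
```

```bash
cat >> h.py <<'E'
A42=np.radians(42)
def fr(yaw=-0.1946,p0=None):
    e=np.array([np.cos(yaw),np.sin(yaw),0]);y=np.array([-np.sin(yaw),np.cos(yaw),0]);z=np.array([0,0,1.])
    s=np.cos(A42)*e+np.sin(A42)*z; u=-np.sin(A42)*e+np.cos(A42)*z
    return e,y,s,u
E
python3 - <<'E'
from h import *
c=np.array([567.225,136.748,163.43+1.0])
e,y,s,u=fr()
# O: low end line: point with z=120 on plane
x0=c@e-(c[2]-120)/np.tan(A42); print("x0 along e",x0)
O=x0*e+np.array([0,0,120.])  # y=0 line
def onplane(px,h,n="top"):
    o,r=ray(n,*px); t=((O+h*u-o)@u)/(r@u); p=o+t*r; q=p-O; return np.round([q@s,q@y,q@u],1),np.round(p,1)
f=lambda X,Y:(320+X/7,130+Y/7)
g=lambda X,Y:(195+X/3.4,65+Y/3.4)
for nm,px,h in [("slotL",f(115,180),0),("slotR",f(265,208),0),("slot far R",f(555,262),0),("slot far left",g(85,230),0),("slot l",g(145,238),0),
 ("fencetop up",f(303,75),45),("fencetop low",f(208,548),45),("fence top mid",f(262,270),45),
 ("foot UL",f(333,137),5),("foot UR",f(493,158),5),("tray R low",g(650,548),0),("tray L low",g(55,425),0),("stack R low",g(440,482),20),("stack R top",g(487,245),20),
 ("pile R bottom at slot",f(112,180),0),
 ("lobeL",f(320,290),40),("lobeR",f(425,300),40),("hub",f(375,240),16),
 ("ext L",g(55,80),75),("ext R",g(738,205),75)]:
    print(nm,np.round(px,1),*onplane(px,h))
E
```

```text
x0 along e 480.73064801435146
slotL [336.4 155.7] [128.7 177.7  -0. ] [599.9  62.9 206.1]
slotR [357.9 159.7] [129.4 130.2   0. ] [591.2  16.2 206.6]
slot far R [399.3 167.4] [130.7  39.2   0. ] [574.5 -73.3 207.4]
slot far left [220.  132.6] [128.3 440.2  -0. ] [650.3 320.5 205.8]
slot l [237.6 135. ] [131.1 400.2   0. ] [644.6 280.8 207.7]
fencetop up [363.3 140.7] [196.1 127.8  45. ] [609.8  10.  284.6]
fencetop low [349.7 208.3] [ 31.2 126.2  45. ] [489.3  32.2 174.3]
fence top mid [357.4 168.6] [131.1 127.7  45. ] [562.4  19.3 241.2]
foot UL [367.6 149.6] [159.9 114.4   5. ] [607.1  -3.  230.7]
foot UR [390.4 152.6] [163.4  65.7   5. ] [600.2 -51.3 233.1]
tray R low [386.2 226.2] [-24.5  34.3   0. ] [460.4 -55.8 103.6]
tray L low [211.2 190. ] [-24.3 454.9   0. ] [541.9 356.8 103.8]
stack R low [324.4 206.8] [  6.1 182.8  20. ] [498.3  88.1 139. ]
stack R top [338.2 137.1] [182.  180.3  20. ] [626.1  60.4 256.6]
pile R bottom at slot [336.  155.7] [128.5 178.6   0. ] [599.9  63.8 206. ]
lobeL [365.7 171.4] [125.8 109.3  40. ] [558.2   1.4 233.9]
lobeR [380.7 172.9] [129.5  77.9  40. ] [554.9 -30.  236.4]
hub [373.6 164.3] [133.9  95.5  16. ] [577.3 -16.5 221.5]
ext L [211.2  88.5] [255.7 439.8  75. ] [693.9 311.5 346.8]
ext R [412.1 125.3] [260.5  43.3  75. ] [620.7 -78.2 350. ]
```

```bash
cat >> h.py <<'E'
e,y,s,u=fr(); O=480.73*e+np.array([0,0,120.])
def M(S,Y,H): return O+S*s+Y*y+H*u
from scipy.spatial.transform import Rotation as Ro
def totool(target,st=None):
    st=st or read_state(); R=Ro.from_euler('xyz',st["tool_rot"]).as_matrix()
    return np.round(R.T@(np.asarray(target)-st["eef_pos"]),1)
E
python3 - <<'E'
from h import *
P=M(130,95,36);print("P",P.round(1))
tgt=P+np.array([0,0,169])-1.5*e
print("tgt",tgt.round(1)); print("hover",totool(tgt+[0,0,70]), "tgt",totool(tgt))
st=read_state();print("turn deg",-np.degrees(np.pi/2-.1946-st["tool_rot"][2]))
E
```

```text
P [561.2 -13.8 233.7]
tgt [559.7 -13.5 402.7]
hover [ 526.7 -460.1  -68.1] tgt [ 526.7 -460.     1.9]
turn deg -60.41466808494075
```

```bash
python3 -m jog '[0,0,-35,0,45, 25,-22,-70,0,45, 55,-48,-70,-4,45, 85,-74,-70,-8,45, 115,-100,-70,-12,45, 145,-127,-70,-16,45, 175,-153,-70,-20,45, 205,-179,-70,-24,45, 235,-205,-70,-28,45, 265,-232,-70,-32,45, 295,-258,-70,-36,45, 325,-284,-70,-40,45, 355,-310,-70,-44,45, 385,-336,-70,-48,45, 415,-363,-70,-52,45, 445,-389,-70,-56,45, 475,-415,-70,-60.4,45, 500,-437,-70,-60.4,45, 520,-454,-70,-60.4,45, 526.7,-460,-70,-60.4,45]'; python3 - <<'E'
from h import *
for i in range(1):
  p,d=get_image("top"); cv2.imwrite("pics/t1.png",cv2.resize(p[60:240,250:470],None,fx=3.4,fy=3.4,interpolation=cv2.INTER_CUBIC))
st=read_state();print({k:np.round(v,3).tolist() for k,v in st.items()})
tgt=M(130,95,36)+np.array([0,0,169])-1.5*e
print(totool(tgt))
E
```

```text
clock: 1.77
eef_pos: [561.1, -8.9, 474.4]
tool_rot: [3.141, -0.003, 1.382]
force: [0.1, 0.2, 0.6]
width: 44.8
{'clock': 1.817, 'qpos': [0.214, 0.446, -0.367, 1.671, 0.175, 1.057, -0.395], 'qd': [0.053, -0.025, 0.036, 0.043, 0.007, 0.005, 0.047], 'tau': [2.041, -46.114, -1.205, -19.127, 0.388, 0.359, -0.121], 'eef_pos': [561.039, -9.268, 474.316], 'tool_rot': [-3.142, -0.003, 1.382], 'force': [0.279, 1.729, 0.738], 'torque': [0.096, -0.045, -0.038], 'width': 45.123}
[-4.6 -0.5 71.6]
```

View pics/t1.png

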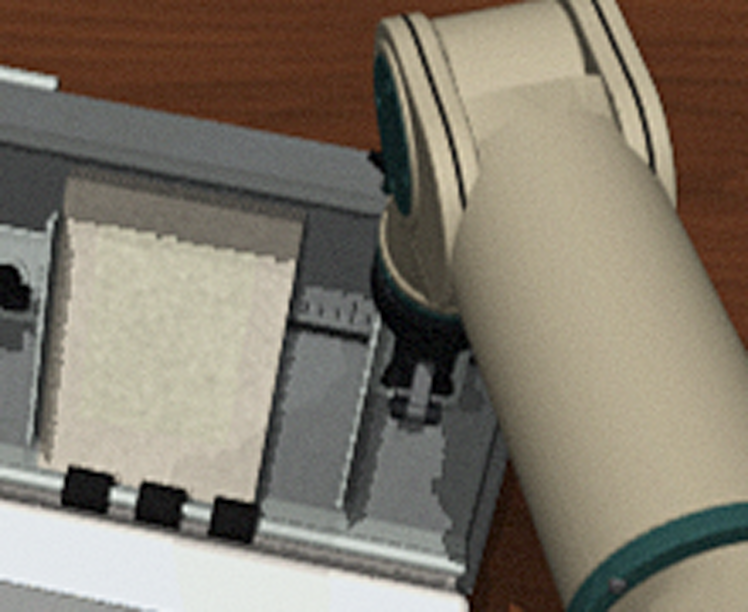

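```bash
python3 - <<'E'
from h import *
p,d=get_image("scene"); np.save("s1.npy",d);cv2.imwrite("pics/s1.png",cv2.resize(p[40:300,180:440],None,fx=2.3,fy=2.3,interpolation=cv2.INTER_CUBIC))
print(read_state()["eef_pos"])
E
```

```text
[560.12354103 -11.78353065 474.20127587]
```

View pics/s1.png

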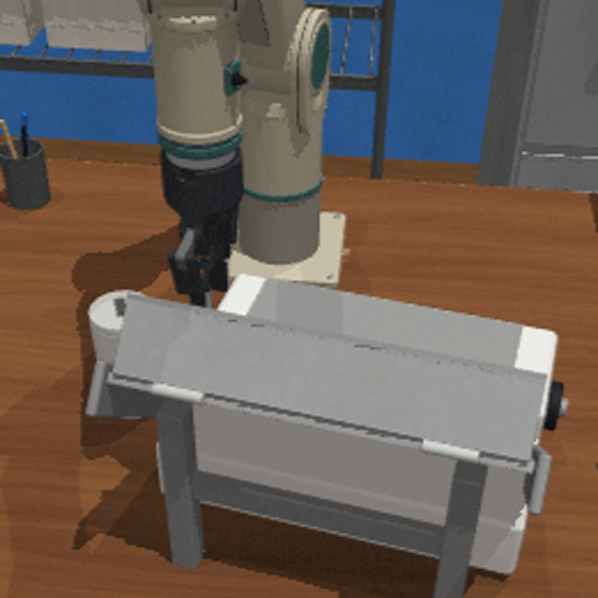

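```bash
python3 -m jog '[0,0,20,0,45, 0,0,40,0,45, 0,0,50,0,40, 0,0,50,0,40, 0,0,50,0,40]'; python3 - <<'E'
from h import *
p,d=get_image("top"); np.save("t2.npy",d);cv2.imwrite("pics/t2.png",cv2.resize(p[130:220,320:420],None,fx=7,fy=6.6,interpolation=cv2.INTER_CUBIC))
st=read_state();print(st["eef_pos"],st["tool_rot"],st["force"])
print(totool(M(130,95,36)+np.array([0,0,169])-1.5*e))
E
```

```text
clock: 2.28
eef_pos: [558.2, -15.2, 423.9]
tool_rot: [-3.137, 0.002, 1.374]
force: [-5.4, 1.3, 0.2]
width: 40.2
[558.52377839 -14.85708247 424.39319352] [-3.13815774e+00  1.44881561e-03  1.37420423e+00] [-5.19671916  0.00664668  1.31547681]
[ 1.6  1.  21.6]
```

View pics/t2.png

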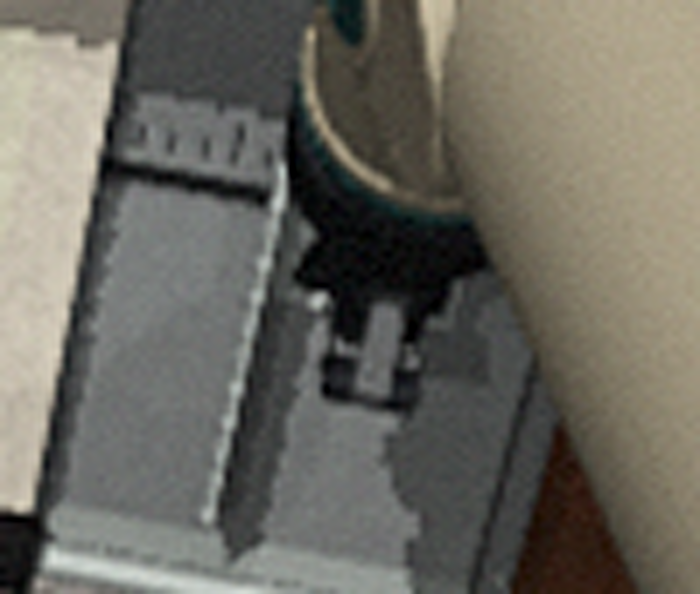

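```bash
python3 - <<'E'
from h import *
C=cloud("top",np.load("top0.npy"));q=C-O
E_,Y_,Z_=q@e,q@y,C[...,2]
for a,b in[(60,130),(130,200)]:
    m=(Y_>a)&(Y_<b)&(E_>60)&(E_<260)&(Z_>150)
    for x in range(60,240,6):
        k=m&(E_>=x)&(E_<x+6)
        if k.sum():print(x,k.sum(),np.percentile(Z_[k],[2,50,98]).round(0),end=' ; ')
    print()
S=cloud("scene",np.load("s1.npy"));q=S-O
m=(abs(q@y-95)<70)&(q@e>0)&(q@e<200)&(S[...,2]>300)
A=np.stack([q@e,q@y,S[...,2]],-1)[m]
for z in range(300,640,20):
    k=A[(A[:,2]>=z)&(A[:,2]<z+20)]
    if len(k):print(z,len(k),"e",k[:,0].min().round(),k[:,0].max().round(),"y",k[:,1].min().round(),k[:,1].max().round())
st=read_state();print(st["force"],st["torque"],st["eef_pos"],st["qd"])
E
```

```text
60 141 [169. 177. 245.] ; 66 168 [177. 189. 244.] ; 72 108 [187. 197. 247.] ; 78 70 [189. 227. 254.] ; 84 75 [194. 209. 259.] ; 90 91 [199. 212. 265.] ; 96 106 [192. 216. 270.] ; 102 111 [206. 220. 274.] ; 108 108 [216. 225. 276.] ; 114 81 [221. 228. 274.] ; 120 114 [222. 230. 265.] ; 126 112 [229. 236. 261.] ; 132 239 [235. 343. 350.] ; 138 176 [240. 248. 349.] ; 144 179 [246. 254. 341.] ; 150 179 [252. 259. 334.] ; 156 164 [256. 263. 327.] ; 162 59 [313. 318. 321.] ; 168 62 [307. 311. 314.] ; 174 52 [300. 304. 308.] ; 180 53 [294. 297. 301.] ; 186 56 [286. 292. 295.] ; 192 53 [289. 291. 294.] ; 198 4 [283. 288. 290.] ; 
60 105 [170. 178. 206.] ; 66 103 [175. 182. 212.] ; 72 106 [181. 188. 218.] ; 78 105 [186. 193. 224.] ; 84 110 [191. 200. 229.] ; 90 78 [196. 201. 234.] ; 96 110 [190. 198. 239.] ; 102 141 [192. 214. 245.] ; 108 110 [214. 220. 249.] ; 114 115 [218. 225. 254.] ; 120 116 [224. 231. 260.] ; 126 120 [231. 237. 267.] ; 132 248 [237. 343. 350.] ; 138 172 [241. 251. 350.] ; 144 161 [246. 256. 341.] ; 150 161 [252. 260. 334.] ; 156 166 [257. 263. 327.] ; 162 56 [314. 317. 3
[... 217 characters left out ...]
1.0 149.0 y 44.0 165.0
360 173 e 8.0 132.0 y 88.0 118.0
380 197 e 8.0 139.0 y 80.0 121.0
400 237 e 51.0 139.0 y 89.0 121.0
420 171 e 62.0 111.0 y 71.0 138.0
440 300 e 59.0 110.0 y 66.0 138.0
460 380 e 45.0 111.0 y 62.0 138.0
480 251 e 60.0 110.0 y 67.0 138.0
500 338 e 50.0 110.0 y 67.0 138.0
520 334 e 58.0 109.0 y 67.0 137.0
540 358 e 73.0 109.0 y 69.0 149.0
560 384 e 65.0 110.0 y 67.0 141.0
580 387 e 61.0 109.0 y 67.0 136.0
600 454 e 65.0 111.0 y 69.0 148.0
620 405 e 75.0 125.0 y 68.0 154.0
[-5.19671916  0.00664668  1.31547681] [-0.002255    0.69932379 -0.09093756] [558.52377839 -14.85708247 424.39319352] [-0.00327996 -0.00622377 -0.00615132 -0.01178085 -0.00032191  0.00277261
 -0.00247591]
```

```bash
python3 -m jog '[0,0,-25,0,40, 0,0,-45,0,30, 0,0,-45,0,30,0,0,-45,0,30]'; python3 - <<'E'
from h import *
p,d=get_image("scene");cv2.imwrite("pics/s2.png",cv2.resize(p[110:230,200:340],None,fx=5,fy=5,interpolation=cv2.INTER_CUBIC))
st=read_state();print(st["force"],st["torque"],st["eef_pos"],st["width"])
t=st["eef_pos"]
S=cloud("scene",d);q=S-t
R=Ro.from_euler('xyz',st["tool_rot"]).as_matrix();q=q@R
m=(np.abs(q[...,0])<80)&(np.abs(q[...,1])<100)&(q[...,2]<172)&(q[...,2]>-40)&(d>0)
A=q[m]
for z in range(-40,172,8):
    k=A[(A[:,2]>=z)&(A[:,2]<z+8)]
    if len(k)>3:print(z,len(k),"x",k[:,0].min().round(),k[:,0].max().round(),"y(jaw)",np.percentile(k[:,1],[0,5,50,95,100]).round())
E
```

```text
clock: 2.67
eef_pos: [560.4, -14.3, 471.5]
tool_rot: [3.137, -0.0, 1.375]
force: [-0.6, -0.9, 0.0]
width: 30.0
[-0.37675497 -0.14752707 -0.31501572] [-0.06704784  0.03993681 -0.00442959] [559.9101167  -14.34477189 470.32677943] 30.18529925017287
-40 154 x -36.0 39.0 y(jaw) [-17.  -2.  30.  37.  37.]
-32 132 x -32.0 39.0 y(jaw) [-18.   0.  29.  36.  39.]
-24 113 x -32.0 39.0 y(jaw) [-7.  4. 33. 37. 39.]
-16 62 x -23.0 35.0 y(jaw) [ 4.  8. 27. 33. 35.]
-8 186 x -36.0 38.0 y(jaw) [-23. -10.  24.  34.  38.]
0 131 x -32.0 39.0 y(jaw) [-7.  5. 30. 36. 38.]
8 124 x -29.0 39.0 y(jaw) [-5.  2. 31. 38. 39.]
16 113 x -29.0 38.0 y(jaw) [-5.  4. 30. 37. 38.]
24 118 x -31.0 39.0 y(jaw) [-7.  7. 31. 38. 39.]
32 102 x -28.0 39.0 y(jaw) [-2.  5. 31. 37. 40.]
40 52 x -26.0 37.0 y(jaw) [-4.  9. 34. 37. 38.]
48 41 x -8.0 12.0 y(jaw) [10. 21. 35. 39. 41.]
56 66 x -8.0 21.0 y(jaw) [-10.   5.  36.  42.  44.]
64 128 x -19.0 21.0 y(jaw) [-18. -11.  38.  62.  65.]
72 96 x -19.0 21.0 y(jaw) [-15.  -9.  45.  66.  67.]
80 76 x -15.0 19.0 y(jaw) [-62. -50.  28.  63.  64.]
88 78 x -11.0 18.0 y(jaw) [-57. -51.  23.  59.  60.]
96 86 x -12.0 19.0 y(jaw) [-60. -45.  21.  55.  58.]
104 46 x -10.0 17.0 y(jaw) [-55. -46.  25.  52.  53.]
112 107 x -50.0 78.0 y(jaw) [-46. -39.  45.  68.  72.]
120 280 x -50.0 80.0 y(jaw) [-43. -15.  68.  72.  75.]
128 293 x -51.0 79.0 y(jaw) [-25.   6.  74.  79.  83.]
136 335 x -50.0 79.0 y(jaw) [-22. -13.  81.  86.  91.]
144 318 x -51.0 80.0 y(jaw) [-18. -14.  89.  94.  97.]
152 275 x -50.0 80.0 y(jaw) [-18. -13.  95.  99. 100.]
160 50 x -50.0 79.0 y(jaw) [-19. -17.  98. 100. 100.]
168 4 x 1.0 7.0 y(jaw) [-18. -18. -16. -15. -15.]
```

View pics/s2.png

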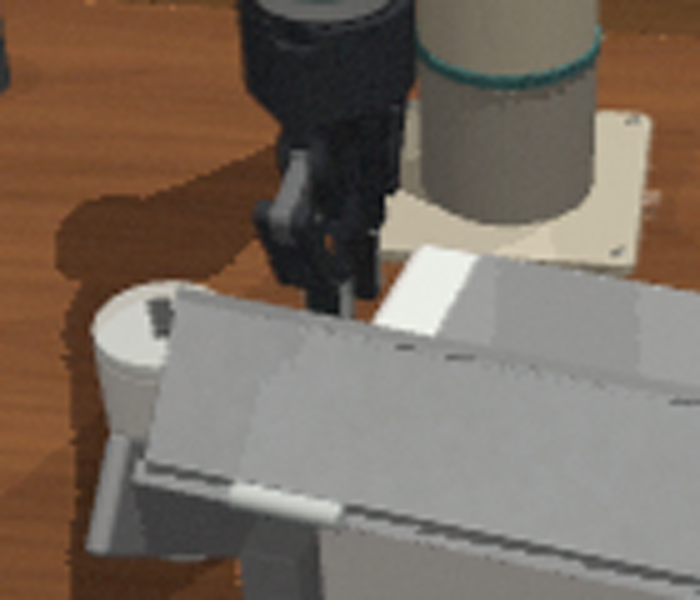

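```bash
python3 - <<'E'
from h import *
P=M(130,95,36)
print(totool(P-34*e-23*y+[0,0,165]))
E
```

```text
[-22.2 -33.   71.5]
```

```bash
python3 -m jog '[-11,-16,0,0,0, -22,-33,0,0,0, -22,-33,25,0,0, -22,-33,50,0,0, -22,-33,65,0,0, -22,-33,72,0,0, -22,-33,72,0,0,-22,-33,72,0,0]'; python3 - <<'E'
from h import *
p,d=get_image("top"); cv2.imwrite("pics/t3.png",cv2.resize(p[130:220,320:420],None,fx=7,fy=6.6,interpolation=cv2.INTER_CUBIC))
p,d=get_image("scene");cv2.imwrite("pics/s3.png",cv2.resize(p[130:230,200:340],None,fx=5,fy=5,interpolation=cv2.INTER_CUBIC))
st=read_state();print(st["eef_pos"],st["tool_rot"],st["force"],st["width"])
q=st["eef_pos"]-M(130,95,36);print(q@e,q@y,q[2]-173)
E
```

```text
clock: 3.38
eef_pos: [523.3, -28.9, 397.6]
tool_rot: [-3.141, -0.0, 1.376]
force: [0.2, -0.2, -0.3]
width: 0.1
[523.66113795 -28.81472688 398.55041596] [ 3.13984637e+00 -3.57266752e-04  1.37597628e+00] [-0.25658859  0.33896994  0.88606962] -0.26234207597781145
-33.901018475259214 -22.008350253410477 -8.18977658704219
```

View pics/t3.png

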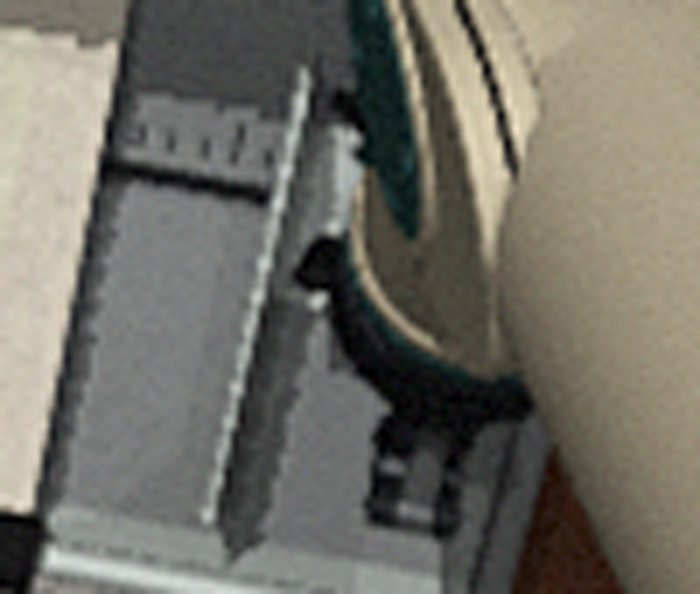

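View pics/s3.png

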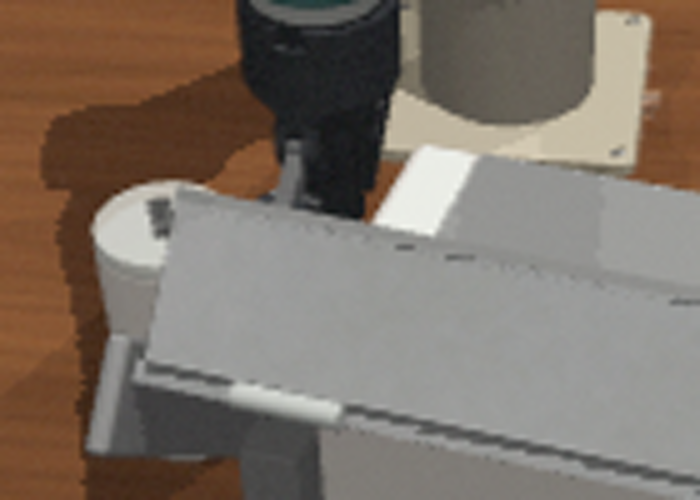

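```bash
python3 -m jog '[0,3,0,0,0, 0,6,0,0,0, 0,8,0,0,0,0,8,0,0,0]'; python3 -m jog '[0,2,0,0,0, 0,4,0,0,0, 0,4,0,0,0]';python3 -m jog '[0,2,0,0,0, 0,4,0,0,0, 0,4,0,0,0]'
```

```text
clock: 3.82
eef_pos: [531.5, -30.5, 398.1]
tool_rot: [3.141, -0.0, 1.376]
force: [-0.5, 0.0, 0.2]
width: -0.0
clock: 4.07
eef_pos: [533.5, -30.9, 397.4]
tool_rot: [-3.136, 0.001, 1.376]
force: [-4.8, 0.7, 4.2]
width: -0.1
clock: 4.32
eef_pos: [535.5, -31.4, 396.9]
tool_rot: [-3.13, 0.003, 1.377]
force: [-12.9, 2.4, 7.8]
width: -0.1
```

```bash
python3 -m jog '[0,1.5,-3,0,0, 0,3,-5,0,0, 0,3,-5,0,0]'; python3 -m jog '[0,1.5,-1.5,0,0, 0,3,-3,0,0, 0,3,-3,0,0]';  python3 - <<'E'
from h import *
p,d=get_image("top"); cv2.imwrite("pics/t4.png",cv2.resize(p[130:220,320:420],None,fx=7,fy=6.6,interpolation=cv2.INTER_CUBIC))
st=read_state();print(st["eef_pos"],st["tool_rot"],st["force"],st["width"])
q=st["eef_pos"]-M(130,95,36);print(q@e,q@y,q[2]-173)
E
```

```text
clock: 4.57
eef_pos: [539.3, -32.4, 401.4]
tool_rot: [-3.133, 0.002, 1.376]
force: [-7.6, 1.6, 0.6]
width: -0.0
clock: 4.82
eef_pos: [542.1, -33.0, 404.0]
tool_rot: [-3.132, 0.002, 1.376]
force: [-8.7, 0.4, -0.8]
width: 0.1
[542.03638569 -33.03399752 403.98194756] [-3.13162158e+00  2.21757340e-03  1.37628869e+00] [-7.6060418   0.82059524 -1.55329011] -0.07969818730980614
-15.05670407772772 -22.594685573231864 -2.7582449795197306
```

View pics/t4.png

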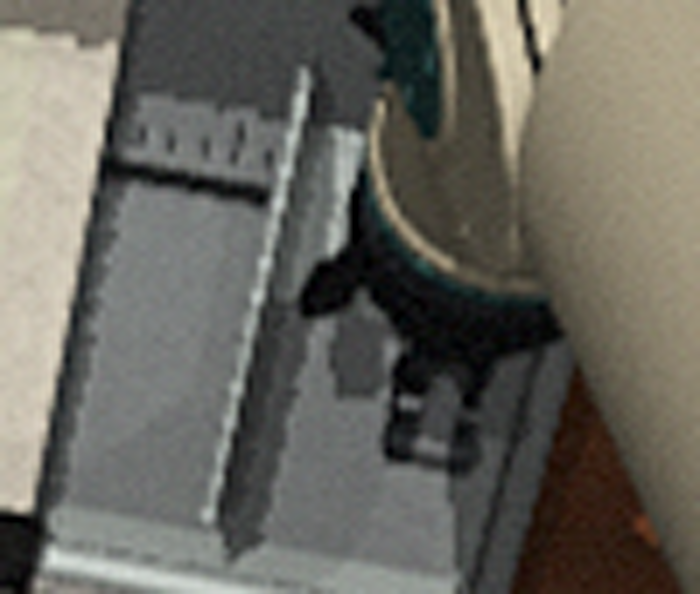

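```bash
python3 -m jog '[0,2,-2,0,0, 0,3,-3,0,0, 0,3,-3,0,0]'; python3 -m jog '[0,1.5,-1.5,0,0, 0,3,-3,0,0, 0,3,-3,0,0]';  python3 - <<'E'
from h import *
p,d=get_image("top"); cv2.imwrite("pics/t5.png",cv2.resize(p[130:220,320:420],None,fx=7,fy=6.6,interpolation=cv2.INTER_CUBIC))
st=read_state();print(st["eef_pos"],st["tool_rot"],st["force"],st["width"])
q=st["eef_pos"]-M(130,95,36);print(q@e,q@y,q[2]-173)
E
```

```text
clock: 5.12
eef_pos: [545.2, -33.9, 407.1]
tool_rot: [-3.132, 0.002, 1.376]
force: [-7.3, 0.2, -2.5]
width: -0.2
clock: 5.37
eef_pos: [548.5, -34.9, 410.3]
tool_rot: [-3.134, 0.003, 1.376]
force: [-6.8, -0.9, -0.9]
width: 0.1
[548.50716736 -34.88402109 410.27101855] [-3.13369730e+00  2.74797877e-03  1.37562403e+00] [-5.73893987 -0.40848553 -2.07980035] 0.32694936516986445
-8.350311129771706 -23.15850854820231 3.530826004675845
```

View pics/t5.png

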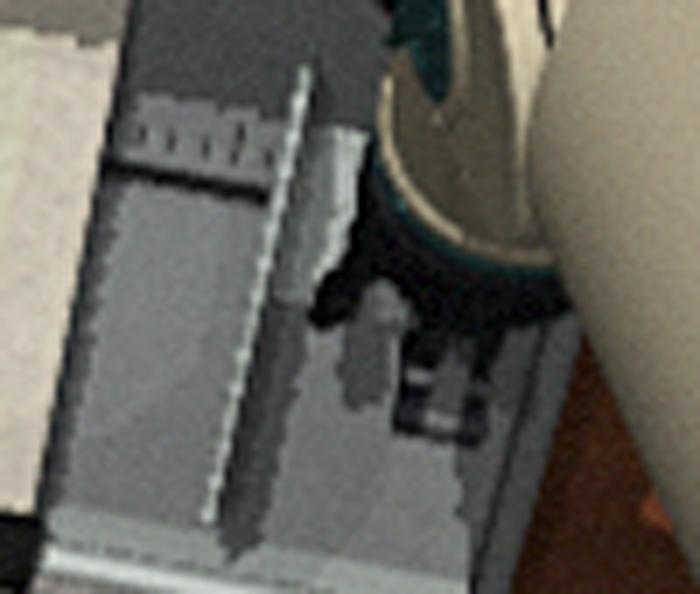

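```bash
python3 -m jog '[0,-15,0,0,0, 0,-30,-10,0,10, -20,-60,-30,0,20, -20,-100,-60,0,28, -20,-120,-60,0,28]'; python3 - <<'E'
from h import *
p,d=get_image("top"); cv2.imwrite("pics/t6.png",cv2.resize(p[130:220,320:420],None,fx=7,fy=6.6,interpolation=cv2.INTER_CUBIC))
st=read_state();print(st["eef_pos"],st["tool_rot"],st["force"],st["width"])
E
```

```text
clock: 5.83
eef_pos: [428.1, -30.9, 474.1]
tool_rot: [3.138, -0.0, 1.374]
force: [-0.5, -0.1, 0.3]
width: 27.7
[423.63998826 -29.5520137  473.73085831] [-3.14046375e+00  1.75248859e-03  1.37646799e+00] [-5.96271583  0.63437533 -0.80418755] 28.15917919829707
```

View pics/t6.png

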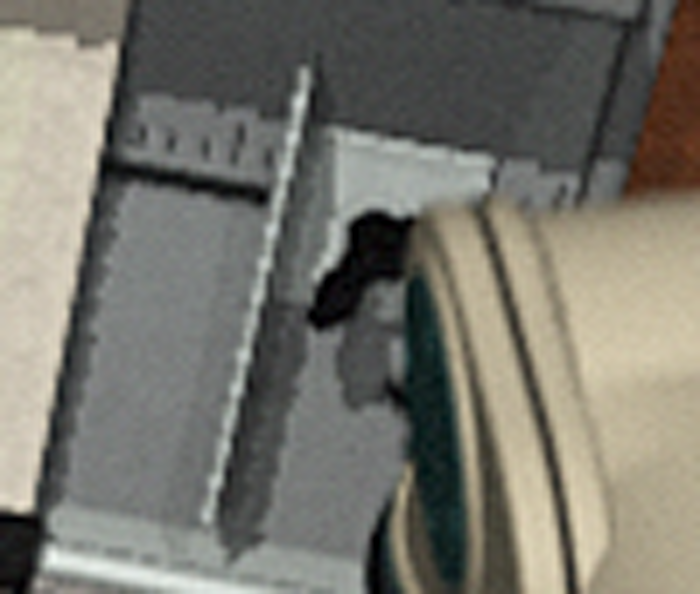

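```bash
python3 - <<'E'
from h import *
def loc(px,h):
    o,r=ray("top",*px); t=((O+h*u-o)@u)/(r@u); q=o+t*r-O; return np.round([q@s-130,q@y-95],1)
for X,Y in [(318,322),(340,295),(345,275)]:
    px=(320+X/7,130+Y/6.6); print(loc(px,40),loc(px,45))
for t in (.6,.8,1.,1.2,1.4):
    p=M(130,95,40)+18*(np.cos(t)*y-np.sin(t)*s); u_=proj("top",p); print(t,((u_-[320,130])*[7,6.6]).round())
E
```

```text
[-21.6  11.5] [-18.9  11.7]
[-10.5   6.9] [-7.9  7.1]
[-3.1  6.8] [-0.5  7. ]
0.6 [314. 289.]
0.8 [320. 298.]
1.0 [328. 306.]
1.2 [337. 312.]
1.4 [348. 317.]
```

```bash
python3 -m jog '[0,0,0,-7,26, 0,0,0,-14,26, 0,0,0,-21,26, 0,0,0,-28,26]'; python3 - <<'E'
from h import *
P=M(130,95,36); print(totool(P-4*e-2*y+[0,0,169]), np.degrees(np.pi/2-.1946+np.pi/3-read_state()["tool_rot"][2]))
E
```

```text
clock: 6.22
eef_pos: [429.3, -30.7, 471.9]
tool_rot: [3.141, 0.001, 1.871]
force: [-0.7, -0.1, 0.2]
width: 25.7
[-22.6 126.5  69.3] 31.660489758814997
```

```bash
python3 -m jog '[-6,32,0,-7,26, -12,64,0,-14,26, -18,96,0,-21,26, -22.6,126.5,0,-28,26, -22.6,126.5,0,-32,26, -22.6,126.5,20,-32,26, -22.6,126.5,20,-32,26]'; python3 - <<'E'
from h import *
P=M(130,95,36); st=read_state();print(totool(P-4*e-2*y+[0,0,169]),st["tool_rot"],np.pi/2-.1946+np.pi/3,st["force"])
E
```

```text
clock: 6.8
eef_pos: [556.4, -16.0, 448.7]
tool_rot: [-3.139, -0.004, 2.423]
force: [-0.3, 0.0, -0.1]
width: 26.0
[ 0.2  1.2 45.9] [-3.13866934 -0.00417252  2.42322536] 2.4233938779914945 [-0.34670673  0.00396273 -0.09588519]
```

```bash
python3 -m jog '[0,0.5,12,0,26, 0,0.5,24,0,26, 0,0.5,32,0,26, 0,0.5,32,0,26]'; python3 -m jog '[0,0,6,0,26, 0,0,13,0,26, 0,0,13,0,26]'; python3 - <<'E'
from h import *
P=M(130,95,36); st=read_state();print(totool(P-4*e-2*y+[0,0,169]),st["force"],st["torque"])
E
```

```text
clock: 7.13
eef_pos: [556.4, -15.7, 418.5]
tool_rot: [-3.139, -0.002, 2.423]
force: [-0.6, 0.9, -1.2]
width: 25.8
clock: 7.38
eef_pos: [556.7, -15.5, 405.9]
tool_rot: [-3.141, -0.001, 2.423]
force: [-0.2, -0.4, -0.3]
width: 25.7
[0.2 0.5 3.1] [-0.20787384 -0.3907211  -0.30626012] [-0.03978112  0.04724197 -0.01597006]
```

```bash
python3 -m jog '[0,0,3,0,20, 0,0,3,0,16, 0,0,3,0,14,0,0,3,0,14]'; python3 -m jog '[0,0,0,0,11, 0,0,0,0,9, 0,0,0,0,6,0,0,0,0,0]'
```

```text
clock: 7.72
eef_pos: [557.7, -14.9, 404.8]
tool_rot: [3.139, 0.002, 2.423]
force: [0.5, 1.0, 4.3]
width: 14.8
clock: 8.05
eef_pos: [557.7, -14.6, 405.2]
tool_rot: [3.138, 0.002, 2.424]
force: [0.4, -0.0, 7.5]
width: 11.1
```

```bash
python3 -m jog '[0,0,-1,-6,0, 0,0,-2,-12,0, 0,0,-2,-18,0, 0,0,-2,-24,0, 0,0,-2,-30,0,0,0,-2,-30,0]'; python3 - <<'E'
from h import *
p,d=get_image("top"); cv2.imwrite("pics/t7.png",cv2.resize(p[130:220,320:420],None,fx=7,fy=6.6,interpolation=cv2.INTER_CUBIC))
P=M(130,95,36); st=read_state();q=st["eef_pos"]-P;print(q@e,q@y,q[2]-173,st["tool_rot"],st["force"],st["torque"],st["width"])
E
```

```text
clock: 8.55
eef_pos: [557.5, -14.7, 406.5]
tool_rot: [3.14, 0.002, 2.95]
force: [0.5, 2.8, 5.2]
width: 7.5
-3.4544577010700093 -1.662191958301236 -0.23227318115007733 [3.13975090e+00 2.07021946e-03 2.94552841e+00] [0.56680545 2.11461765 4.52414324] [ 0.29800684 -0.43865496  0.08086289] 7.538630548757155
```

View pics/t7.png

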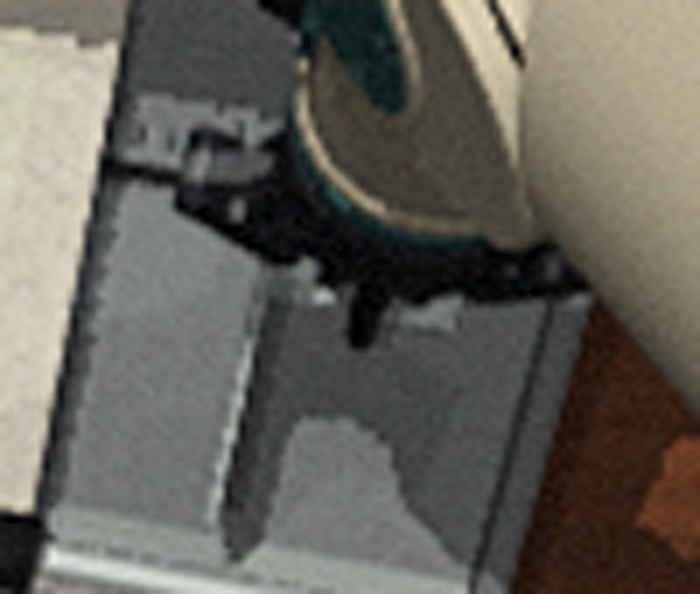

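```bash
python3 -m jog '[0,2,0,0,0, 0,5,0,0,0, 0,10,0,0,0, 0,16,0,0,0, 0,22,0,0,0, 0,28,0,0,0, 0,34,0,0,0, 0,38,0,0,0, 0,40,0,0,0, 0,40,0,0,0]'; python3 - <<'E'
from h import *
p,d=get_image("top"); cv2.imwrite("pics/t8.png",cv2.resize(p[130:220,300:410],None,fx=7,fy=6.6,interpolation=cv2.INTER_CUBIC))
P=M(130,95,36); st=read_state();q=st["eef_pos"]-P;print(q@e,q@y,q[2]-173,st["tool_rot"],st["force"],st["torque"],st["width"])
E
```

```text
clock: 9.43
eef_pos: [565.1, 23.9, 406.5]
tool_rot: [-3.14, 0.002, 2.944]
force: [0.1, -0.3, 6.8]
width: 7.2
-3.4821183321001894 37.70453766118819 -0.2423643104885116 [-3.14066777e+00  1.97240366e-03  2.94422915e+00] [-0.39168868 -0.63448795  5.27854079] [-0.07945953 -0.35228044  0.03383388] 7.275112242676339
```

View pics/t8.png

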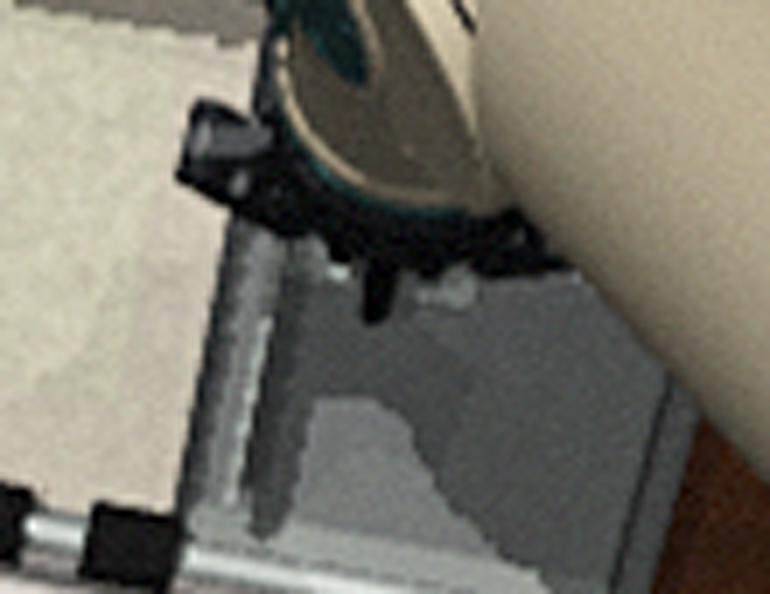

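```bash
python3 -m jog '[0,2,0,0,0, 0,4,0,0,0, 0,4,0,0,0]'; for i in 1 2 ; do :; done; python3 -m jog '[0,1,0,0,0, 0,2,0,0,0]'; python3 -m jog '[0,1,0,0,0, 0,2,0,0,0]'
```

```text
clock: 9.73
eef_pos: [565.8, 27.4, 406.5]
tool_rot: [-3.14, 0.002, 2.944]
force: [0.8, -0.8, 5.7]
width: 7.5
clock: 9.9
eef_pos: [566.1, 28.9, 406.5]
tool_rot: [-3.139, 0.002, 2.943]
force: [-0.7, -1.8, 7.3]
width: 7.6
clock: 10.07
eef_pos: [566.5, 30.8, 406.5]
tool_rot: [-3.139, 0.002, 2.943]
force: [-1.3, -2.5, 7.6]
width: 7.4
```

```bash
python3 - <<'E'
from h import *
p,d=get_image("top"); cv2.imwrite("pics/t9.png",cv2.resize(p[130:220,300:410],None,fx=7,fy=6.6,interpolation=cv2.INTER_CUBIC))
P=M(130,95,36); st=read_state();q=st["eef_pos"]-P;print(q@e,q@y,q[2]-173,st["tool_rot"],st["force"],st["torque"],st["width"])
E
```

```text
-3.4423839331454738 45.05848898871821 -0.25125020552209776 [-3.13949250e+00  1.75774471e-03  2.94343912e+00] [ 0.12021208 -0.61865599  5.71839583] [-0.43224174 -0.30855259  0.02964715] 7.312781765739996
```

View pics/t9.png

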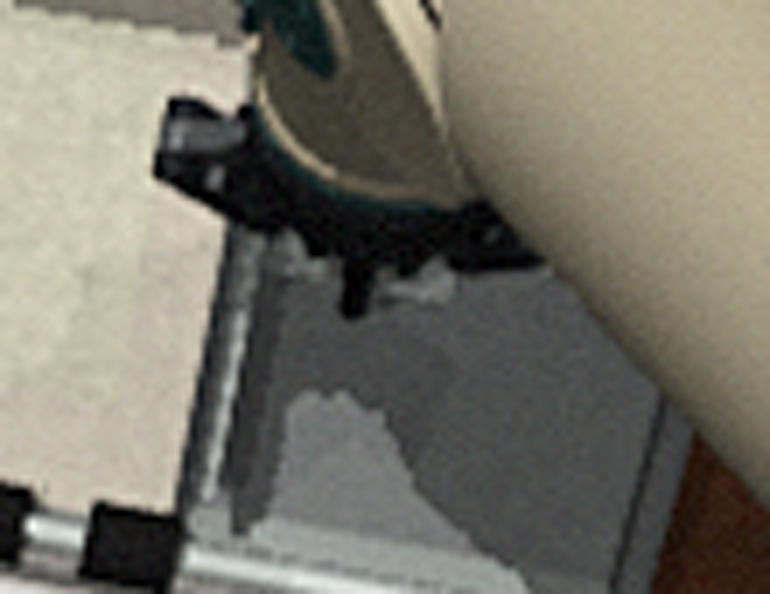

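```bash
python3 -m jog '[0,1,0,0,0, 0,1,0,0,0]'; python3 -m jog '[0,1,0,0,0, 0,1,0,0,0]'; python3 -m jog '[0,1,0,0,0, 0,1,0,0,0]'; python3 -m jog '[0,1,0,0,0, 0,1,0,0,0]'
```

```text
clock: 10.28
eef_pos: [566.7, 32.0, 406.5]
tool_rot: [-3.139, 0.002, 2.943]
force: [-0.7, -2.8, 6.4]
width: 7.2
clock: 10.45
eef_pos: [566.9, 33.0, 406.5]
tool_rot: [-3.139, 0.002, 2.943]
force: [-0.3, -1.1, 7.7]
width: 7.3
clock: 10.62
eef_pos: [567.1, 34.0, 406.5]
tool_rot: [-3.139, 0.002, 2.943]
force: [0.5, -1.9, 6.5]
width: 7.0
clock: 10.78
eef_pos: [567.3, 34.9, 406.5]
tool_rot: [-3.139, 0.002, 2.943]
force: [-0.4, -1.2, 7.4]
width: 7.1
```

```bash
python3 -m jog '[0,1,0,0,0, 0,1,0,0,0]'; python3 -m jog '[0,1,0,0,0, 0,1,0,0,0]'
```

```text
clock: 10.95
eef_pos: [567.4, 35.9, 406.5]
tool_rot: [-3.139, 0.002, 2.943]
force: [-0.4, -1.4, 8.0]
width: 7.2
clock: 11.12
eef_pos: [567.6, 36.9, 406.5]
tool_rot: [-3.139, 0.002, 2.943]
force: [-0.3, -0.9, 6.9]
width: 7.3
```

```bash
python3 - <<'E'
from h import *
p,d=get_image("top"); cv2.imwrite("pics/t10.png",cv2.resize(p[150:215,300:360],None,fx=10,fy=9,interpolation=cv2.INTER_CUBIC))
E
```

```text
(no output)
```

View pics/t10.png

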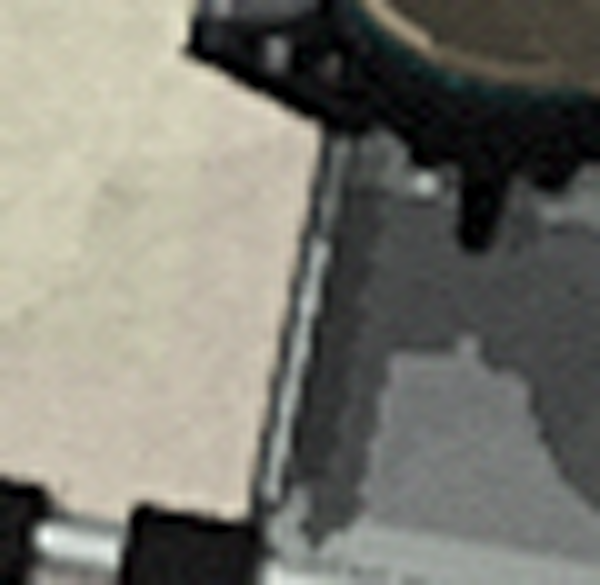

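```bash
python3 -m jog '[0,0.5,0,0,0, 0,0.5,0,0,0]'; python3 -m jog '[0,0.5,0,0,0, 0,0.5,0,0,0]'; python3 -m jog '[0,0.5,0,0,0, 0,0.5,0,0,0]'
```

```text
clock: 11.33
eef_pos: [567.7, 37.3, 406.5]
tool_rot: [-3.139, 0.002, 2.943]
force: [-0.5, -1.5, 7.1]
width: 7.4
clock: 11.5
eef_pos: [567.8, 37.8, 406.5]
tool_rot: [-3.139, 0.002, 2.943]
force: [-0.5, -1.4, 7.0]
width: 7.4
clock: 11.67
eef_pos: [567.9, 38.3, 406.5]
tool_rot: [-3.139, 0.002, 2.943]
force: [-0.1, -1.4, 6.0]
width: 7.1
```

```bash
python3 -m jog '[0,0.5,0,0,0, 0,0.5,0,0,0]'; python3 -m jog '[0,0.5,0,0,0, 0,0.5,0,0,0]'; python3 -m jog '[0,0.5,0,0,0, 0,0.5,0,0,0]'
```

```text
clock: 11.83
eef_pos: [568.0, 38.8, 406.5]
tool_rot: [-3.139, 0.002, 2.943]
force: [-0.4, -2.5, 6.6]
width: 7.6
clock: 12.0
eef_pos: [568.1, 39.3, 406.5]
tool_rot: [-3.139, 0.002, 2.943]
force: [-0.8, -1.6, 8.2]
width: 6.8
clock: 12.17
eef_pos: [568.2, 39.8, 406.5]
tool_rot: [-3.139, 0.002, 2.943]
force: [-0.8, -1.7, 6.9]
width: 7.6
```

```bash
python3 - <<'E'
from h import *
p,d=get_image("top"); a=cv2.imread("pics/top0.png")
f=lambda q:cv2.resize(q[160:215,290:350],None,fx=6.4,fy=8,interpolation=cv2.INTER_CUBIC)
cv2.imwrite("pics/t11.png",np.hstack([f(a),f(p)]))
E
```

```text
(no output)
```

View pics/t11.png

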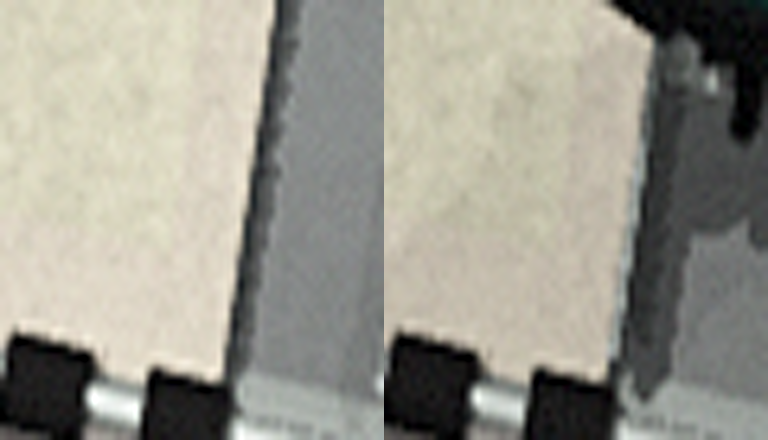

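```bash
python3 -m jog '[0,0.5,0,0,0, 0,0.5,0,0,0]'; python3 -m jog '[0,0.5,0,0,0, 0,0.5,0,0,0]'; python3 -m jog '[0,0.5,0,0,0, 0,0.5,0,0,0]'
```

```text
clock: 12.38
eef_pos: [568.3, 40.2, 406.5]
tool_rot: [-3.139, 0.002, 2.943]
force: [-0.6, -1.9, 6.5]
width: 7.2
clock: 12.55
eef_pos: [568.3, 40.4, 406.5]
tool_rot: [-3.139, 0.001, 2.943]
force: [-1.0, -2.2, 7.9]
width: 7.1
clock: 12.72
eef_pos: [568.4, 40.6, 406.5]
tool_rot: [-3.138, 0.001, 2.943]
force: [-1.8, -2.8, 8.7]
width: 7.5
```

```bash
python3 -m jog '[0,-0.3,0,6,0, 0,-0.3,0,12,0, 0,-0.3,0,18,0]'; python3 -m jog '[0,0,0,6,0, 0,0,0,12,0, 0,0,0,18,0, 0,0,0,22,0, 0,0,0,22,0]'; python3 - <<'E'
from h import *
p,d=get_image("top"); a=cv2.imread("pics/top0.png")
cv2.imwrite("pics/t12.png",cv2.resize(p[150:215,290:370],None,fx=9,fy=9,interpolation=cv2.INTER_CUBIC))
P=M(130,95,36); st=read_state();q=st["eef_pos"]-P;print(q@e,q@y,q[2]-173,st["tool_rot"],st["force"],st["torque"],st["width"])
E
```

```text
clock: 12.97
eef_pos: [567.8, 41.2, 406.8]
tool_rot: [-3.139, 0.001, 2.626]
force: [-2.2, -3.0, 9.5]
width: 7.0
clock: 13.38
eef_pos: [567.7, 41.8, 407.3]
tool_rot: [-3.141, 0.002, 2.246]
force: [-5.6, -3.2, 12.0]
width: 7.6
-4.356570626242189 55.761876425439915 0.4947776443276837 [-3.14052267e+00  2.38139891e-03  2.24826826e+00] [-5.67018364 -3.2191192  11.85487491] [0.3578265  0.30858683 1.02582005] 7.31136946240039
```

View pics/t12.png

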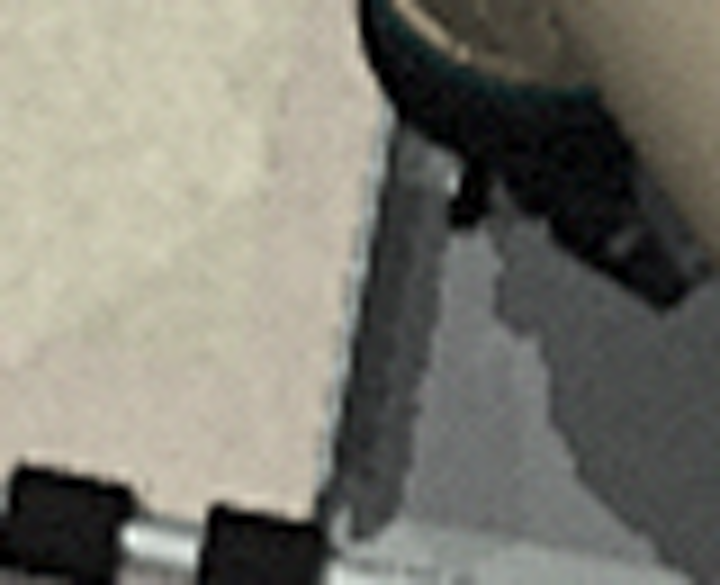

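```bash
python3 - <<'E'
from h import *
def loc(px,h):
    o,r=ray("top",*px); t=((O+h*u-o)@u)/(r@u); q=o+t*r-O; return np.round([q@s-130,q@y-95],1)
for X,Y in [(462,222),(485,222),(455,205)]: print(loc((290+X/9,150+Y/9),45))
# earlier t10 loose tip
print(loc((300+475/10,150+250/9),45), loc((300+495/10,150+245/9),45))
for X,Y in [(375,200),(340,370)]: print('fence',loc((290+X/9,150+Y/9),45))
E
```

```text
[-20.6  63.4]
[-19.4  58.1]
[-16.6  65.8]
[-25.1  49.3] [-22.8  45.3]
fence [-19.5  84.6]
fence [-67.   85.5]
```

```bash
python3 -m jog '[0,0,0,0,20, 0,0,0,0,20, 0,0,-3,0,20, 3,-3,-15,0,20, 8,-6,-35,0,20, 8,-6,-65,0,20, 30,-26,-65,7,0, 55,-46,-65,14,0]'; python3 - <<'E'
from h import *
st=read_state();print(st["force"],st["tool_rot"])
p,d=get_image("top")
cv2.imwrite("pics/t13.png",cv2.resize(p[150:215,290:370],None,fx=9,fy=9,interpolation=cv2.INTER_CUBIC))
E
```

```text
clock: 14.1
eef_pos: [498.5, 55.5, 472.6]
tool_rot: [3.137, 0.0, 1.996]
force: [-0.3, 0.7, -0.8]
width: -0.1
[-0.30938061  0.71439975 -0.75877308] [3.13689841e+00 4.57388330e-04 1.99553655e+00]
```

View pics/t13.png

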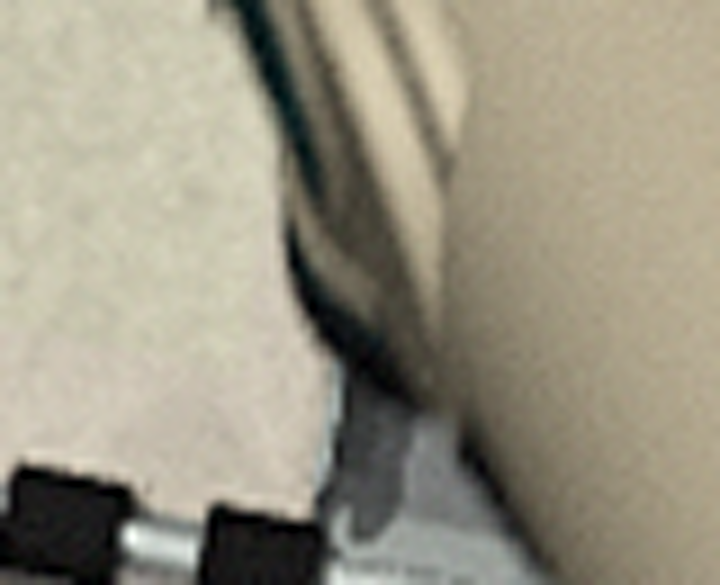

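```bash
python3 -m jog '[0,-25,0,7,0, 0,-55,0,14,0, 0,-85,0,21,0, 0,-105,0,28,0, 0,-105,0,36,0,0,-105,0,36,0]'; python3 - <<'E'
from h import *
st=read_state();print(st["force"],st["tool_rot"],st["eef_pos"])
p,d=get_image("top")
cv2.imwrite("pics/t14.png",cv2.resize(p[130:220,280:380],None,fx=7.5,fy=6.6,interpolation=cv2.INTER_CUBIC))
E
```

```text
clock: 14.65
eef_pos: [401.6, 11.3, 471.5]
tool_rot: [3.141, 0.001, 1.371]
force: [0.4, -0.2, 0.5]
width: 0.1
[ 0.3769068  -0.22987133  0.53766188] [3.14075168e+00 6.16958041e-04 1.37127330e+00] [401.572941    11.29539586 471.50688696]
```

View pics/t14.png

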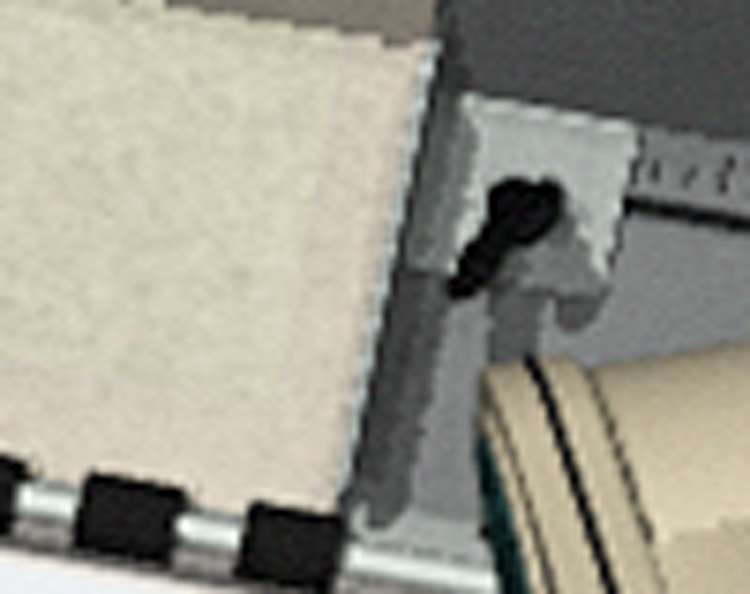

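```bash
python3 - <<'E'
from h import *
def loc(px,h):
    o,r=ray("top",*px); t=((O+h*u-o)@u)/(r@u); q=o+t*r-O; return np.round([q@s-130,q@y-95],1)
g=lambda X,Y:(280+X/7.5,130+Y/6.6)
for n,X,Y,h in [("footUL",465,95,5),("footUR",640,128,5),("tipL",455,290,45),("fence up",436,45,45),("fence mid",392,262,45),("fence low",350,490,45)]: print(n,loc(g(X,Y),h))
f=lambda X,Y:(320+X/7,130+Y/7)
for n,X,Y,h in [("footUL",333,137,5),("footUR",493,158,5),("fence up",303,75,45),("fence mid",262,270,45),("low",208,548,45)]: print("orig",n,loc(f(X,Y),h))
st=read_state();q=st["eef_pos"]-M(130,95,36);print(q@e,q@y,q[2]-173,-np.degrees(1.376-st["tool_rot"][2]))
E
```

```text
footUL [30.2 75.2]
footUR [29.3 24.2]
tipL [-19.2  65.1]
fence up [63.7 84.5]
fence mid [-13.2  84.3]
fence low [-100.5   82.8]
orig footUL [29.9 19.4]
orig footUR [ 33.4 -29.3]
orig fence up [66.1 32.8]
orig fence mid [ 1.1 32.7]
orig low [-98.8  31.2]
-160.65255808038958 -5.630287672828151 64.72661773216205 0.021543407487480966
```

```bash
python3 -m jog '[25,38,0,0,0, 50,76,0,0,0, 71.5,110,0,0,0, 71.5,110,25,0,0, 71.5,110,50,0,0, 71.5,110,70,0,0, 71.5,110,78,0,0, 71.5,110,78,0,0, 71.5,110,78,0,0]'; python3 - <<'E'
from h import *
st=read_state();print(st["force"],st["tool_rot"])
q=st["eef_pos"]-M(130,95,36);print(q@e,q@y,q[2]-173)
p,d=get_image("top")
cv2.imwrite("pics/t15.png",cv2.resize(p[130:220,280:380],None,fx=7.5,fy=6.6,interpolation=cv2.INTER_CUBIC))
E
```

```text
clock: 15.45
eef_pos: [524.9, 60.8, 393.1]
tool_rot: [3.141, -0.001, 1.378]
force: [-0.3, -0.3, 0.5]
width: -0.1
[-0.28708015 -0.29123424  0.52238193] [ 3.14135705e+00 -5.90403152e-04  1.37756058e+00]
-50.00360241638953 66.20211700664014 -13.634754775964069
```

View pics/t15.png

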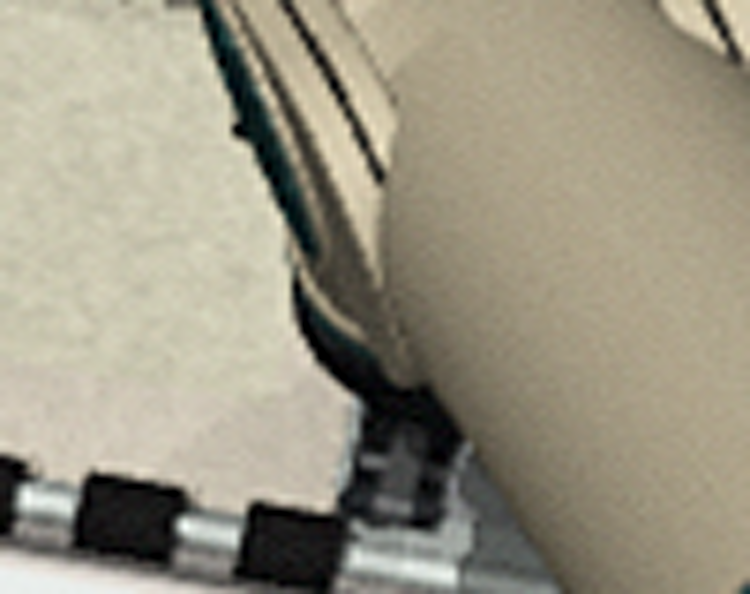

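```bash
python3 -m jog '[0,4,0,0,0, 0,8,0,0,0, 0,11,0,0,0,0,11,0,0,0]'; python3 -m jog '[0,2,-1,0,0, 0,4,-3,0,0, 0,4,-3,0,0]'; python3 -m jog '[0,2,-1,0,0, 0,4,-3,0,0, 0,4,-3,0,0]'
```

```text
clock: 15.83
eef_pos: [536.1, 58.1, 393.4]
tool_rot: [3.14, -0.001, 1.375]
force: [0.4, 0.4, 0.8]
width: 0.2
clock: 16.08
eef_pos: [539.5, 57.6, 396.2]
tool_rot: [3.141, -0.0, 1.376]
force: [0.1, 0.0, 0.2]
width: 0.1
clock: 16.33
eef_pos: [542.5, 57.0, 398.7]
tool_rot: [-3.139, 0.0, 1.376]
force: [-4.2, 0.2, 1.0]
width: -0.2
```

```bash
python3 -m jog '[0,1.5,-1,0,0, 0,3,-2.5,0,0, 0,3,-2.5,0,0]'; python3 -m jog '[0,1,-1,0,0, 0,2,-2,0,0, 0,2,-2,0,0]'; python3 - <<'E'
from h import *
st=read_state();q=st["eef_pos"]-M(130,95,36);print(q@e,q@y,q[2]-173,st["force"])
E
```

```text
clock: 16.58
eef_pos: [544.7, 56.7, 400.8]
tool_rot: [-3.137, 0.001, 1.376]
force: [-6.4, 1.4, 1.8]
width: -0.0
clock: 16.83
eef_pos: [546.3, 56.5, 402.6]
tool_rot: [-3.136, 0.001, 1.377]
force: [-6.7, 2.1, 1.8]
width: 0.0
-28.146888162833317 66.03094453428537 -4.111396210847914 [-6.6780461   2.08541555  1.84763722]
```

```bash
python3 -m jog '[0,1,-0.7,0,0, 0,2,-1.5,0,0, 0,2,-1.5,0,0]'; python3 -m jog '[0,1,-0.7,0,0, 0,2,-1.5,0,0, 0,2,-1.5,0,0]'; python3 - <<'E'
from h import *
st=read_state();q=st["eef_pos"]-M(130,95,36);print(q@e,q@y,q[2]-173,st["force"])
p,d=get_image("top")
cv2.imwrite("pics/t16.png",cv2.resize(p[130:220,280:380],None,fx=7.5,fy=6.6,interpolation=cv2.INTER_CUBIC))
E
```

```text
clock: 17.08
eef_pos: [547.7, 56.3, 403.8]
tool_rot: [-3.134, 0.001, 1.377]
force: [-8.3, 2.0, 1.2]
width: 0.2
clock: 17.33
eef_pos: [549.1, 56.0, 405.1]
tool_rot: [-3.132, 0.002, 1.377]
force: [-10.0, 3.3, 1.0]
width: 0.3
-25.36102492321225 66.1315805573757 -1.6887685347769832 [-9.97824199  3.32502171  0.97177732]
```

View pics/t16.png

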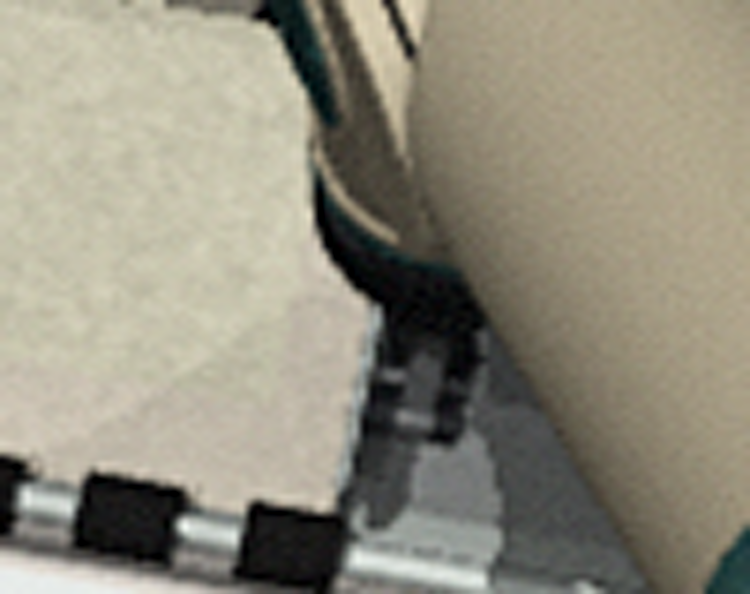

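```bash
python3 -m jog '[0,1,-0.7,0,0, 0,2,-1.3,0,0, 0,2,-1.3,0,0]'; python3 -m jog '[0,1,-0.7,0,0, 0,2,-1.3,0,0, 0,2,-1.3,0,0]'; python3 - <<'E'
from h import *
st=read_state();q=st["eef_pos"]-M(130,95,36);print(q@e,q@y,q[2]-173,st["force"],st["torque"])
E
```

```text
clock: 17.63
eef_pos: [550.3, 55.8, 406.0]
tool_rot: [-3.13, 0.002, 1.377]
force: [-11.7, 3.4, 1.9]
width: -0.0
clock: 17.88
eef_pos: [551.7, 55.7, 407.1]
tool_rot: [-3.128, 0.003, 1.377]
force: [-14.4, 3.3, 2.5]
width: -0.1
-22.763468944771507 66.3264308895108 0.3558692370161509 [-14.40943256   3.32796815   2.47697471] [ 0.75893584  3.04410994 -0.08581512]
```

```bash
python3 -m jog '[0,1,0,0,0, 0,2,0,0,0, 0,2,0,0,0]'; python3 -m jog '[0,1,0,0,0, 0,2,0,0,0, 0,2,0,0,0]'; python3 - <<'E'
from h import *
st=read_state();q=st["eef_pos"]-M(130,95,36);print(q@e,q@y,q[2]-173,st["force"],st["torque"])
E
```

```text
clock: 18.13
eef_pos: [552.5, 55.7, 407.0]
tool_rot: [-3.124, 0.003, 1.378]
force: [-18.3, 3.8, 4.5]
width: 0.0
clock: 18.38
eef_pos: [553.3, 55.7, 406.8]
tool_rot: [-3.121, 0.004, 1.378]
force: [-22.3, 4.5, 8.5]
width: 0.1
-21.153723456347674 66.64114899687877 0.08812136347117416 [-22.3425021    4.53854696   8.4604383 ] [ 0.98378194  4.78540175 -0.16501707]
```

```bash
python3 -m jog '[0,0.5,-1.5,0,0, 0,1,-3,0,0, 0,1,-3,0,0]'; python3 -m jog '[0,1,-0.5,0,0, 0,2,-1,0,0, 0,2,-1,0,0]'; python3 - <<'E'
from h import *
st=read_state();q=st["eef_pos"]-M(130,95,36);print(q@e,q@y,q[2]-173,st["force"],st["torque"])
E
```

```text
clock: 18.63
eef_pos: [555.3, 55.4, 409.8]
tool_rot: [-3.124, 0.003, 1.378]
force: [-18.4, 3.7, 4.3]
width: -0.3
clock: 18.88
eef_pos: [556.3, 55.3, 410.2]
tool_rot: [-3.12, 0.003, 1.378]
force: [-19.1, 4.9, 3.6]
width: -0.1
-18.093803287006637 66.79104987575587 3.444585000877936 [-19.14338787   4.89601286   3.60879675] [ 1.18835856  4.4838978  -0.12633052]
```

```bash
python3 -m jog '[0,-12,0,0,0, 0,-30,0,0,0, -15,-60,-25,0,0, -45,-100,-60,0,0, -75,-130,-60,0,0,-75,-130,-60,0,0]'; python3 - <<'E'
from h import *
p,d=get_image("top")
cv2.imwrite("pics/t17.png",cv2.resize(p[130:220,280:380],None,fx=7.5,fy=6.6,interpolation=cv2.INTER_CUBIC))
st=read_state();q=st["eef_pos"]-M(130,95,36);print(q@e,q@y,q[2]-173,st["force"],st["tool_rot"])
E
```

```text
clock: 19.38
eef_pos: [417.8, 2.8, 474.3]
tool_rot: [3.139, 0.002, 1.375]
force: [-0.3, -0.7, 0.1]
width: 0.0
-144.85036918469225 -12.787475863694976 67.50192532941591 [-2.83707559 -2.13174232 -0.16504991] [3.1407034  0.00377658 1.37276039]
```

View pics/t17.png

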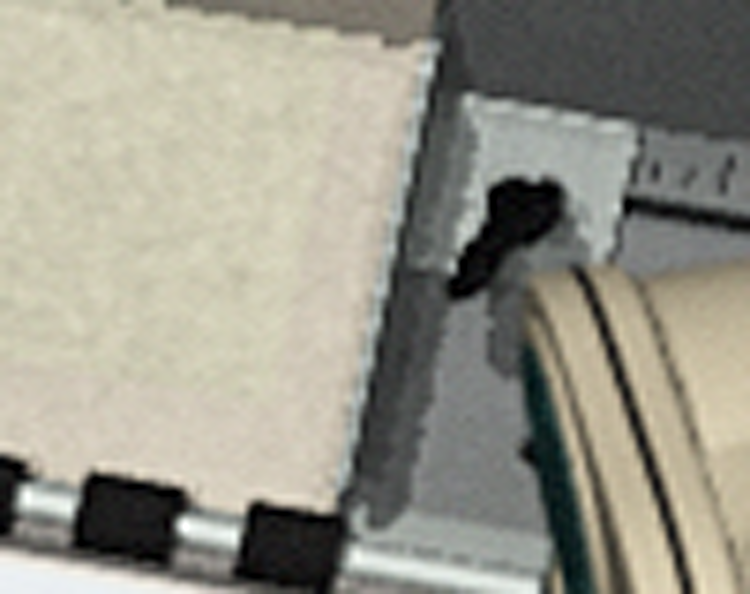

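```bash
python3 -m jog '[0,0,0,-7,0, 0,0,0,-14,0, 0,0,0,-21,0, 0,0,0,-28,0, 0,0,0,-35,0, 0,0,0,-42,0, 0,0,0,-49,0, 0,0,0,-56,0, 0,0,0,-63,0, 0,0,0,-70,0, 0,0,0,-77,0, 0,0,0,-84,0, 0,0,0,-90,0, 0,0,0,-90,0]'; python3 - <<'E'
from h import *
st=read_state();q=st["eef_pos"]-M(130,95,36);print(q@e,q@y,q[2]-173,st["force"],st["tool_rot"])
print(totool(M(130,95,36)-42*e+46*y+[0,0,173-16]))
E
```

```text
clock: 20.6
eef_pos: [421.4, 4.5, 473.1]
tool_rot: [3.141, 0.002, 2.949]
force: [0.0, -0.2, 0.2]
width: 0.2
-140.65542534205176 -9.088020744847443 66.35139082725149 [ 0.00769213 -0.20328921  0.2040064 ] [3.14065164e+00 2.09103962e-03 2.94918248e+00]
[-98.6  54.8  82.6]
```

```bash
python3 -m jog '[-30,18,0,0,0, -65,36,0,0,0, -98.5,55,0,0,0, -98.5,55,30,0,0, -98.5,55,60,0,0, -98.5,55,78,0,0, -98.5,55,82,0,0, -98.5,55,82,0,0]'; python3 -m jog '[-1.5,2,0,0,0, -3,4,0,0,0, -3,4,0,0,0]'; python3 -m jog '[-1.5,2,0,0,0, -3,4,0,0,0, -3,4,0,0,0]'
```

```text
clock: 21.27
eef_pos: [528.0, 39.4, 389.8]
tool_rot: [-3.141, -0.002, 2.945]
force: [0.1, 0.1, 0.1]
width: 0.3
clock: 21.52
eef_pos: [532.5, 43.4, 392.4]
tool_rot: [3.14, 0.004, 2.946]
force: [0.9, 0.2, -0.3]
width: 0.0
clock: 21.77
eef_pos: [535.8, 46.6, 391.4]
tool_rot: [3.141, 0.001, 2.947]
force: [-0.2, 0.3, 0.3]
width: 0.3
```

```bash
python3 -m jog '[-1.5,1,0,0,0, -3,2,0,0,0, -3,2,0,0,0]'; python3 -m jog '[-1.5,1,0,0,0, -3,2,0,0,0, -3,2,0,0,0]';  python3 - <<'E'
from h import *
st=read_state();q=st["eef_pos"]-M(130,95,36);print(q@e,q@y,q[2]-173,st["force"],st["tool_rot"])
p,d=get_image("top")
cv2.imwrite("pics/t18.png",cv2.resize(p[130:220,280:380],None,fx=7.5,fy=6.6,interpolation=cv2.INTER_CUBIC))
E
```

```text
clock: 22.02
eef_pos: [538.4, 47.5, 390.7]
tool_rot: [-3.141, -0.001, 2.947]
force: [-2.0, -0.9, 1.2]
width: 0.2
clock: 22.27
eef_pos: [540.5, 47.9, 389.7]
tool_rot: [-3.138, -0.005, 2.946]
force: [-4.6, -3.5, -3.7]
width: -0.2
-32.17329099915601 56.54906988749376 -16.99624352780276 [-4.64904817 -3.46310809 -3.68717076] [-3.13763158 -0.00514543  2.94636732]
```

View pics/t18.png

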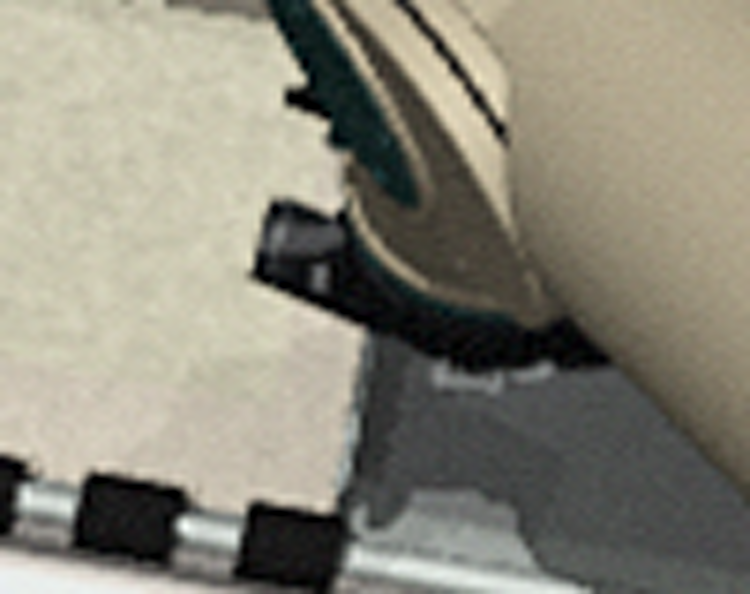

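```bash
python3 -m jog '[5,0,0,0,0, 10,-8,0,0,0, 10,-17,0,0,0, 3,-17,0,0,0, -4,-17,0,0,0, -4,-17,0,0,0]'; python3 -m jog '[0,3,0,0,0, 0,5,0,0,0, 0,5,0,0,0]';python3 -m jog '[0,1.5,0,0,0, 0,3,0,0,0, 0,3,0,0,0]'; python3 - <<'E'
from h import *
st=read_state();q=st["eef_pos"]-M(130,95,36);print(q@e,q@y,q[2]-173,st["force"],st["tool_rot"])
E
```

```text
clock: 22.82
eef_pos: [544.6, 30.8, 391.2]
tool_rot: [3.14, 0.003, 2.945]
force: [0.4, 0.2, 0.0]
width: 0.1
clock: 23.07
eef_pos: [543.3, 36.8, 390.6]
tool_rot: [-3.141, -0.001, 2.948]
force: [-0.3, -1.5, 0.8]
width: -0.0
clock: 23.32
eef_pos: [543.5, 38.4, 390.4]
tool_rot: [-3.138, -0.002, 2.946]
force: [-2.8, -4.8, 0.9]
width: -0.1
-27.44617844253809 47.79534583620396 -16.309511060541837 [-2.75844053 -4.81522763  0.85023232] [-3.13842473e+00 -1.99845214e-03  2.94633041e+00]
```

```bash
python3 -m jog '[-0.7,1,-0.5,0,0, -1.5,2,-1,0,0, -1.5,2,-1,0,0]'; python3 -m jog '[-0.7,1,-0.5,0,0, -1.5,2,-1.5,0,0, -1.5,2,-1.5,0,0]'; python3 -m jog '[-0.7,1,-0.5,0,0, -2,2,-1.5,0,0, -2,2,-1.5,0,0]'; python3 - <<'E'
from h import *
st=read_state();q=st["eef_pos"]-M(130,95,36);print(q@e,q@y,q[2]-173,st["force"],st["tool_rot"])
p,d=get_image("top")
cv2.imwrite("pics/t19.png",cv2.resize(p[130:220,280:380],None,fx=7.5,fy=6.6,interpolation=cv2.INTER_CUBIC))
E
```

```text
clock: 23.57
eef_pos: [544.7, 39.7, 390.9]
tool_rot: [-3.137, -0.004, 2.946]
force: [-4.3, -5.2, 0.0]
width: -0.1
clock: 23.82
eef_pos: [546.0, 41.3, 391.9]
tool_rot: [-3.136, -0.006, 2.946]
force: [-5.0, -5.0, -2.9]
width: -0.2
clock: 24.07
eef_pos: [547.3, 42.6, 392.6]
tool_rot: [-3.135, -0.01, 2.946]
force: [-7.1, -4.8, -3.4]
width: 0.4
-24.482854425577546 52.64915857473144 -14.112351247188855 [-7.11253249 -4.84732114 -3.41646109] [-3.13489017 -0.00989579  2.94605007]
```

View pics/t19.png

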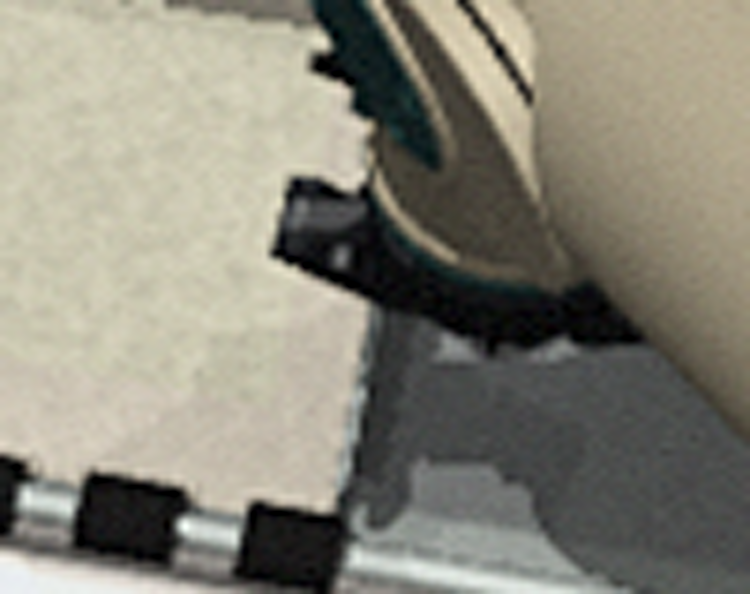

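```bash
python3 -m jog '[-1,0.7,0,0,0, -2.5,1.5,-0.5,0,0, -2.5,1.5,-0.5,0,0]'; python3 -m jog '[-1,0.7,0,0,0, -2.5,1.5,-0.5,0,0, -2.5,1.5,-0.5,0,0]'; python3 -m jog '[-1,0.7,-0.5,0,0, -2.5,1,-1,0,0, -2.5,1,-1,0,0]'; python3 - <<'E'
from h import *
st=read_state();q=st["eef_pos"]-M(130,95,36);print(q@e,q@y,q[2]-173,st["force"],st["tool_rot"])
E
```

```text
clock: 24.37
eef_pos: [548.8, 43.4, 392.7]
tool_rot: [-3.133, -0.014, 2.946]
force: [-11.8, -5.4, -1.6]
width: 0.1
clock: 24.62
eef_pos: [550.2, 44.3, 392.8]
tool_rot: [-3.131, -0.018, 2.946]
force: [-16.6, -5.8, 0.0]
width: 0.1
clock: 24.87
eef_pos: [551.7, 45.0, 393.1]
tool_rot: [-3.13, -0.022, 2.947]
force: [-19.5, -4.9, -0.3]
width: 0.4
-20.665506643973284 55.80733994130016 -13.615256011501941 [-19.4706053   -4.94387198  -0.33149623] [-3.12986135 -0.02164406  2.94651451]
```

```bash
python3 -m jog '[15,0,0,0,0, 50,-30,0,0,0, 90,-60,-30,0,0]'; python3 - <<'E'
from h import *
p,d=get_image("top")
cv2.imwrite("pics/t20.png",cv2.resize(p[130:220,280:380],None,fx=7.5,fy=6.6,interpolation=cv2.INTER_CUBIC))
E
```

```text
clock: 25.12
eef_pos: [472.6, 13.4, 414.3]
tool_rot: [3.141, -0.006, 2.949]
force: [-0.6, -1.1, 0.7]
width: 0.1
```

View pics/t20.png

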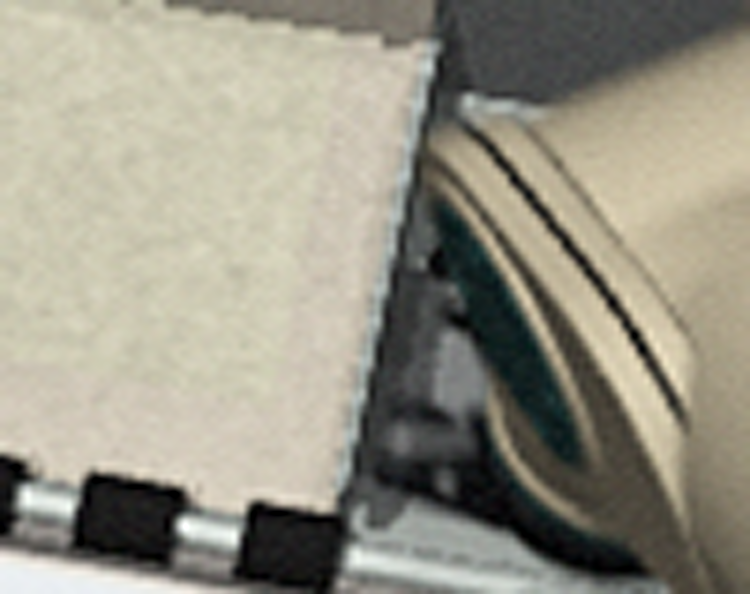

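```bash
python3 - <<'E'
from h import *
def loc(px,h):
    o,r=ray("top",*px); t=((O+h*u-o)@u)/(r@u); q=o+t*r-O; return np.round([q@s-130,q@y-95],1)
print(loc((280+430/7.5,130+264/6.6),45))
for A in (53,55):
  for t in (0,.1,.2,.3,.4,.5,.6,1.04):
    p=M(130,95+A,45)+23*(np.cos(t)*y-np.sin(t)*s); u_=proj("top",p); print(A,t,((u_-[280,130])*[7.5,6.6]).round())
E
```

```text
[-11.6  73.6]
53 0 [428. 231.]
53 0.1 [427. 237.]
53 0.2 [427. 244.]
53 0.3 [428. 250.]
53 0.4 [430. 257.]
53 0.5 [432. 263.]
53 0.6 [435. 269.]
53 1.04 [456. 292.]
55 0 [421. 230.]
55 0.1 [420. 236.]
55 0.2 [420. 243.]
55 0.3 [421. 249.]
55 0.4 [423. 255.]
55 0.5 [425. 262.]
55 0.6 [428. 268.]
55 1.04 [449. 291.]
```

```bash
python3 -m jog '[0,0,20,0,0, 0,0,20,0,0, 0,0,20,0,0]'; python3 - <<'E'
from h import *
print(totool(M(130,95,36)-40*e+65*y+[0,0,173-11]))
E
```

```text
clock: 25.42
eef_pos: [474.6, 13.6, 396.9]
tool_rot: [3.141, -0.001, 2.947]
force: [1.3, 1.4, 0.4]
width: 0.1
[-50.2  54.9   1.2]
```

```bash
python3 -m jog '[-10,30,0,0,0, -35,54,0,0,0, -50,54,1,0,0, -55,54,1,0,0, -60,54,1,0,0,-60,54,1,0,0]'; python3 -m jog '[-2,0,-1,0,0, -4,0,-3,0,0, -6,0,-4,0,0, -6,0,-4,0,0]'; python3 - <<'E'
from h import *
st=read_state();q=st["eef_pos"]-M(130,95,36);print(q@e,q@y,q[2]-173,st["force"],st["tool_rot"])
E
```

```text
clock: 25.92
eef_pos: [544.1, 54.2, 395.7]
tool_rot: [-3.142, -0.001, 2.946]
force: [-0.6, 0.3, 0.1]
width: -0.2
clock: 26.25
eef_pos: [547.2, 53.2, 398.8]
tool_rot: [-3.139, -0.008, 2.947]
force: [-6.0, 1.1, -2.7]
width: -0.1
-26.676598161568528 63.01508227328463 -7.935867865008646 [-5.95546381  1.12330242 -2.6565457 ] [-3.13897502 -0.00784698  2.94699274]
```

```bash
python3 -m jog '[-2,0.5,-0.5,0,0, -4,1,-1,0,0, -4,1,-1,0,0]'; python3 -m jog '[-2,0.5,-0.5,0,0, -4,1,-1,0,0, -4,1,-1,0,0]'; python3 -m jog '[-2,0.5,-1,0,0, -4,0.5,-2,0,0, -4,0.5,-2,0,0]'; python3 - <<'E'
from h import *
st=read_state();q=st["eef_pos"]-M(130,95,36);print(q@e,q@y,q[2]-173,st["force"],st["tool_rot"])
E
```

```text
clock: 26.5
eef_pos: [549.6, 54.2, 399.4]
tool_rot: [-3.138, -0.013, 2.948]
force: [-11.4, 2.4, 0.6]
width: 0.1
clock: 26.75
eef_pos: [552.0, 55.0, 400.1]
tool_rot: [-3.137, -0.018, 2.949]
force: [-18.6, 3.3, 3.5]
width: 0.1
clock: 27.0
eef_pos: [554.4, 55.4, 401.3]
tool_rot: [-3.136, -0.023, 2.949]
force: [-21.8, 3.9, 1.7]
width: -0.1
-20.00687204064033 66.5521472305545 -5.482863054169826 [-21.79443011   3.93940733   1.70018945] [-3.13615528 -0.0231973   2.94943869]
```

```bash
python3 -m jog '[-2,0,-1,0,0, -4,0,-2,0,0, -4,0,-2,0,0]'; python3 -m jog '[-2,0,-1,0,0, -4,0,-2,0,0, -4,0,-2,0,0]'; python3 - <<'E'
from h import *
st=read_state();q=st["eef_pos"]-M(130,95,36);print(q@e,q@y,q[2]-173,st["force"],st["tool_rot"])
E
```

```text
clock: 27.25
eef_pos: [556.8, 55.5, 402.3]
tool_rot: [-3.136, -0.028, 2.95]
force: [-24.9, 7.3, -0.9]
width: 0.0
clock: 27.5
eef_pos: [558.5, 55.4, 402.6]
tool_rot: [-3.135, -0.036, 2.951]
force: [-31.9, 8.3, -3.4]
width: -0.4
-15.994572759774313 67.32653764848776 -4.0934594555364185 [-31.87741934   8.3132324   -3.35993454] [-3.13469457 -0.03636262  2.9514865 ]
```

```bash
python3 -m jog '[15,0,0,0,0, 35,-10,0,0,0, 65,-50,-20,0,0, 95,-90,-50,0,0, 110,-100,-50,0,0]'; python3 - <<'E'
from h import *
p,d=get_image("top")
cv2.imwrite("pics/t21.png",cv2.resize(p[130:220,280:380],None,fx=7.5,fy=6.6,interpolation=cv2.INTER_CUBIC))
E
```

```text
clock: 27.92
eef_pos: [444.6, -24.2, 458.2]
tool_rot: [3.141, 0.003, 2.947]
force: [-0.2, -1.4, 0.9]
width: -0.3
```

View pics/t21.png

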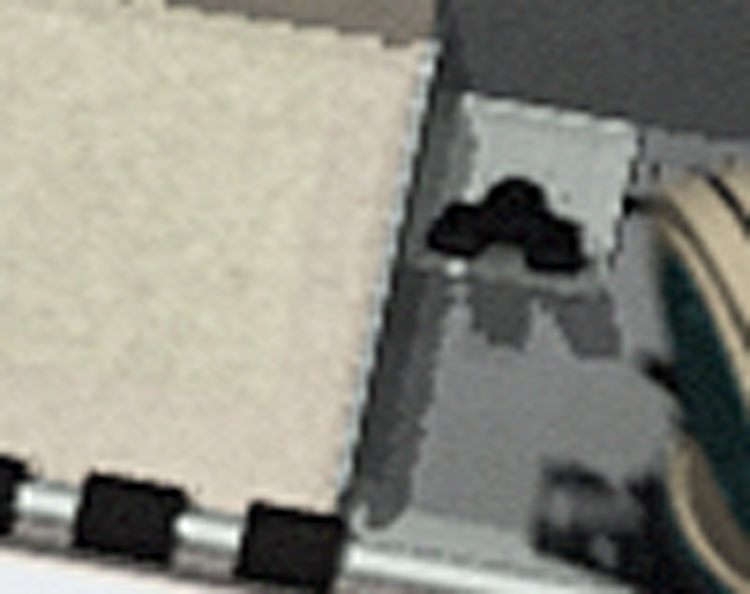

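```bash
python3 - <<'E'
from h import *
p,d=get_image("top"); cv2.imwrite("pics/full22.png",p)
a=cv2.imread("pics/top0.png")
t=a[155:182,355:390]
r=cv2.matchTemplate(p[130:215,290:385],t,cv2.TM_CCOEFF_NORMED);_,m,_,l=cv2.minMaxLoc(r);print(m,l[0]+290,l[1]+130)
x,y_=l[0]+290,l[1]+130
f=lambda q:cv2.resize(q,None,fx=10,fy=10,interpolation=cv2.INTER_CUBIC)
cv2.imwrite("pics/cmp.png",np.hstack([f(t),f(p[y_:y_+27,x:x+35])]))
for nm,(u0,v0,u1,v1) in {"stack":(265,110,340,205),"left":(215,70,265,200),"tumbler":(400,225,460,280),"stapler":(145,170,180,245)}.items():
    print(nm,cv2.absdiff(a[v0:v1,u0:u1],p[v0:v1,u0:u1]).mean().round(2))
E
```

```text
0.8721157908439636 330 150
stack 15.1
left 9.14
tumbler 63.98
stapler 6.0
```

View pics/cmp.png

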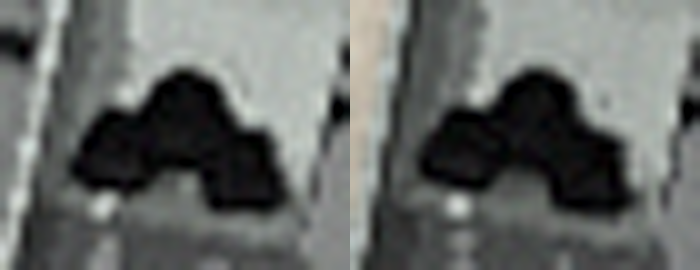

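```bash
python3 -m jog '[20,-30,-35,0,0, 30,-70,-50,0,0, 30,-110,-50,0,0, 30,-150,-50,0,0, 30,-190,-50,0,0, 30,-230,-50,0,0,30,-260,-50,0,0,30,-260,-50,0,0]'; python3 - <<'E'
from h import *
p,d=get_image("top"); cv2.imwrite("pics/full23.png",p)
cv2.imwrite("pics/c23.png",cv2.resize(p[65:235,195:425],None,fx=3.4,fy=3.4,interpolation=cv2.INTER_CUBIC))
a=cv2.imread("pics/top0.png")
for nm,(u0,v0,u1,v1) in {"stack":(268,120,330,205),"left":(215,70,265,200),"tumbler":(400,225,460,280),"stapler":(145,170,180,245)}.items():
    print(nm,cv2.absdiff(a[v0:v1,u0:u1],p[v0:v1,u0:u1]).mean().round(2))
print(cv2.phaseCorrelate(np.float32(cv2.cvtColor(a[185:225,262:330],6)),np.float32(cv2.cvtColor(p[185:225,262:330],6))))
E
```

```text
clock: 28.68
eef_pos: [363.2, -279.4, 506.7]
tool_rot: [-3.138, 0.001, 2.936]
force: [-0.1, -0.5, -0.2]
width: 0.0
stack 4.03
left 3.46
tumbler 3.44
stapler 4.08
((-0.01252615609909924, -0.0847765271969898), 0.9923471798499425)
```

View pics/c23.png

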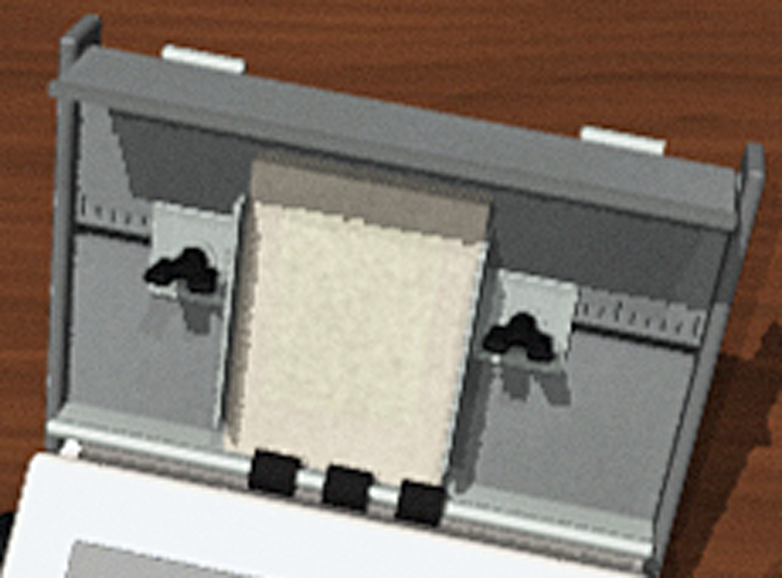

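View pics/full23.png

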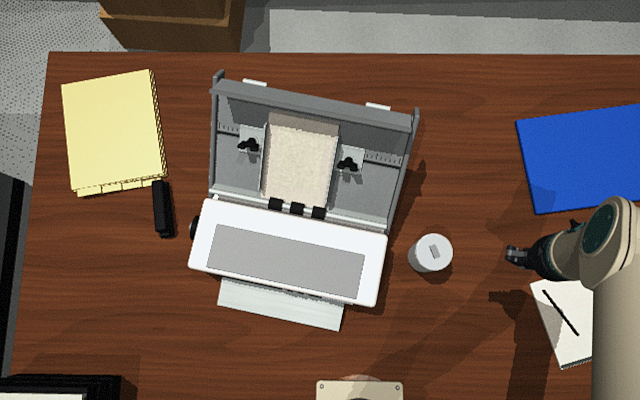

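```bash
python3 -c "
from cell import *
print(finish_job())"
```

```text
the job is handed in; nothing more can be done
None
```

I freed the right side guide, slid it to the pile, turned its wing back to tight and handed the job in at about 29 s. The robot was clear of everything. `finish_job()` gives no verdict, so these are my own checks.

**What I did**
- **Loosening:** I pushed one lobe of the wing with the closed fingers to about 1.0 rad. Then I gripped the blade and turned it until it lay parallel to the fence.
- **Sliding:** With the wing loose, I slid the guide about 56 mm towards the pile. I stopped when it no longer followed the command, at a sideways force of about 3 N.
- **Tightening:** I turned the wing back by grip to about 1.0 rad, then pushed the left lobe the rest of the way, ending with a 32 N push against the stop.

**Last checks**
- **Wing:** It looks the same as in the starting picture, to within about 0.03 rad. I judged this by camera only; I could not read the wing angle directly.
- **Contact:** The fence lies along the pile's edge with no gap I can see, though one pixel is about 2 mm.
- **Other items:** The pile shifted less than 0.1 pixel. The left guide, tumbler and stapler show no change.

**What went wrong or disagreed**
- **Extension touched:** On the first approach the gripper touched the tray's folded-up extension at about 5 N, and I backed off. A second light touch may have happened during the grip turn.
- **Failed push:** My first push to tighten did not turn the wing, so I repeated it from a better side.
- **Slide distance:** The camera gave 52 to 55 mm of travel against the arm's 56 mm. I went by the contact force.

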